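# Gap-gauge the heavier of two look-alike pins

## Robot

A 7-joint arm with a two-finger parallel gripper is mounted at the origin on a cart in front of the work surface, level with it; the furniture and walls round the work are solid. World frame = base frame: x ahead of the robot, y to its left, z up, the work surface at z = 0. Lengths are in mm, angles in degrees, forces in N, time in s.
With the tool pointing down it reaches from about 350 to 900 mm from the base axis. Payload 19.9 kg.
Tool frame: the origin (TCP) lies at the very end of the fingers, on their centre line; the grasp point (between the pads) lies robot.grasp_offset behind it (robot.grasp_offset is the distance from the TCP to the grasp point, in mm); z points along the fingers, y is the line along which they close (so a half turn about z gives the same grasp; the last joint's range is limited). The gripper opens to 85 mm and grips with 20 to 120 N. Pads are 22 mm wide; open, the fingers measure 114 mm over their backs; the gripper's body (76 mm by 85 mm) begins 54 mm behind the grasp point. The pads swing forward as they close: fully open they stand 13 mm farther back than shut.
Start: joints at [65.575, 23.915, -0.59, 92.452, 0.269, 63.638, -3.037], TCP at [234.6, -579.276, 198.36] pointing down, gripper open.
Joint ranges: [-161.28, 161.28], [-22.2, 115.67], [-73.04, 71.86], [3.21, 147.25], [-68.34, 248.33], [10.77, 114.83], [-161.83, 161.83]. Speed limits (degrees/s): [108.29, 108.29, 136.94, 136.94, 172.46, 172.46, 172.46].

## Interface

Orientations are given as a 3x3 rotation matrix whose columns are the frame's x, y, z axes.
In Python, from plant import status, imaging, ticket, robot gives the robot as it stands.
- The arm moves only by the tool jog_arm, never from a script. Its argument "deltas" is a list of rows, each an object with "dp": the shift along the world's x, y, z scaled (see below), a list of three; "turn": the turn about the world's z scaled (see below); "fingers": the opening, from 0 (shut) to 1 (fully open). In form: [{"dp": [dx, dy, dz], "turn": turn, "fingers": fingers}, ...]. A call has 1 to 8 rows; each row shifts and turns the commanded pose from where the row before left it; what a row does not reach is not made up. The controller multiplies each number of a shift by 0.03 m and each number of a turn by 6 degrees. A row lasts 1/12 s, in which the tool goes at most 41.7 mm and 7.16 degrees, less where a joint would pass 70% of its speed; a pose out of reach is approached as far as the arm can. A call with a number of a shift or a turn outside -1 to 1 is refused whole. A call with a gripper value outside its range is refused whole. The fingers move at their own pace and stop on an object; "squeeze" is the grip in N (left out, the last holds). Time passes only in rows, so rows that do not move let the fingers close. It gives the time, the measured TCP pose, the force, the opening and the grip force at its end, in the units of the state.
- status.get_obs(): the state, without advancing time (a new reading comes with each control period).
- imaging.camera(name): name is "scene" or "top" or "wrist"; returns the picture (384x512x3 uint8, red, green, blue); there is no depth.
- imaging.get_calibration(name): a dict with "fx", "fy", "cx", "cy" (pixels), "eye" and "orientation" of the camera in the world; the wrist camera has in their place "hand_eye" (4x4, takes a point from camera to tool coordinates, whose origin is the TCP and whose axes are the flange's). Camera axes: x right, y down, z forward; pixel columns grow to the right and rows downward; lengths in mm; the calibration is good to about 2 mm. A picture is of the moment at which its call begins: read the wrist's pose just before it. get_calibration takes no time and is no camera call.
- ticket.finish_job(): hands the job in; it is judged then, once.
The state is a dict: "t": time; "q": joint angles; "joint_velocities": joint speeds; "effort": joint torques, N m; "tcp_pos": TCP position; "tcp_rot": TCP orientation; "ft_force": force on the tool from outside, world axes, zero at the start; "moment": the same for the moment, N m; "opening": opening from 0.0 (shut) to 1.0 (fully open); "gripper_force": force on a finger pad.
Only numpy, scipy, OpenCV 4.12 (cv2) and the standard library are available. Lean on these libraries where they do the work, as an engineer would, in place of code of your own. Each camera call takes 0.05 s, during which the arm holds its last target. There are 200 camera calls.

## Task

Two nickel-plated pins lie in V-blocks and look the same, but one is solid steel and only that one goes on to marking. First take the plate gap gauge out of the wooden gauge block and slide it edgewise, gap up, fully home into the slot of the blue-footed gauge stand and let go; then lift each pin clear of its V-block in turn to feel which is heavier, and put the lighter one back to lie in its own V-block. Finish while holding the heavier pin down in the gauge's gap, square to the plate, with its thickest part between the two jaws, held by you and not resting on the bottom of the gap; do not force the gauge and leave the other things on the desk alone.

Things in the scene. Friction and masses are not known exactly. Their poses are not given: they have to be found in the camera images.
- gap_gauge: loose plate gap gauge, dark steel, 0.4 kg, 8 mm thick, 92 mm wide (foot, lowest 23 mm: 84 mm), 85 mm high, upright in the block's middle slot, U-shaped gap open at the top, green dot 16 mm on the plate. Origin: centre of its lower edge; x normal to the plate, y along its width, z up
- gauge_grip (a point): point on the gauge's mid-plane 44 mm above its lower edge, below the gap, where the plate is solid (23 to 52 mm above the lower edge): take it here across the 8 mm; the slots hide the lowest 20 mm
- gauge_gap (a point): middle of the gauge's gap, 70 mm above its lower edge, on the plate's mid-plane: where the pin's centre goes. Gap 33 mm wide along y, its bottom 52 mm and its mouth, slightly flared, 85 mm above the lower edge
- gauge_block: fixed wooden block, 116 x 104 mm, 32 mm high, with three parallel slots along its y axis (11 mm wide, 90 mm long, 20 mm deep); the middle one holds the gauge. Origin: centre of its underside
- gauge_stand: fixed gauge stand: blue foot 100 x 118 mm, with a steel bar 38 x 104 mm on it, top 32 mm above the desk, and one slot in the bar along its y axis: 11 mm wide (along x), 90 mm long (along y), 20 mm deep, mouth chamfered 3 mm at 45 degrees. Origin: centre of its underside, z up
- stand_slot (a point): centre of the floor of the stand's slot, 12 mm above the desk; the gauge's origin comes to lie here, either way round
- v_block_a: loose steel V-block 50 mm long (x) x 44 mm wide (y) x 24 mm high with a V groove along its x axis, 0.27 kg; carries pin_a, whose centre lies on its z axis. Origin: centre of its underside
- v_block_b: loose steel V-block like v_block_a; carries pin_b. Origin: centre of its underside
- pin_a: plain round pin, bright nickel, 30 mm diameter, 62 mm long, lying in v_block_a and overhanging it by 6 mm at each end. Its centre is 32 mm above the desk. Origin: its centre; x is its axis (it may have rolled about it). Looks the same as pin_b; one of the two is steel (0.31 to 0.39 kg), the other aluminium (0.10 to 0.13 kg)
- pin_b: the other pin, same size and looks as pin_a, lying in v_block_b. Origin: its centre, x its axis
- screwdriver_1: red-handled screwdriver 170 mm long, bystander, origin under its middle
- steel_ring: steel ring 46 mm across, 12 mm high, bystander, origin under its middle
- gear: steel spur gear 49 mm across, 18 mm high, bystander, origin under its middle
- lens_cap: black lens cap 66 mm across, 12 mm high, bystander, origin under its middle
There are look-alikes about, which are no part of the job. What is shaped like the pin_b but green is not meant. Leave any orange or red look-alike of the v_block_b alone.

How it is judged (in metres and radians):
On the way, in this order (a step that is already met when the one before it is completed fails the run):
1. the gap gauge stands fully home in the stand's slot, gap up, and is let go (z of gap_gauge in the frame of stand_slot below 0.003 m and horizontal distance between gap_gauge and stand_slot below 0.006 m and angle between gap_gauge's own z axis and vertical below 0.2 rad and contact force between the fingers and gap_gauge below 0.3 N), for 0.2 s.
2. after that the lighter pin is lifted clear while the heavier one rests in its V-block (over 2.8 N on it) (((height (world z) of pin_a above 0.05 m and contact force between the fingers and pin_a above 1 N and contact force between pin_a and v_block_a below 0.05 N and contact force between pin_b and v_block_b above 2.8 N) or (height (world z) of pin_b above 0.05 m and contact force between the fingers and pin_b above 1 N and contact force between pin_b and v_block_b below 0.05 N and contact force between pin_a and v_block_a above 2.8 N))), for 0.2 s.
3. after that the heavier pin is lifted clear while the lighter one rests in its V-block (under 2.8 N on it) ((((height (world z) of pin_a above 0.05 m and contact force between the fingers and pin_a above 1 N and contact force between pin_a and v_block_a below 0.05 N and contact force between pin_b and v_block_b below 2.8 N) and contact force between pin_b and v_block_b above 0.4 N) or ((height (world z) of pin_b above 0.05 m and contact force between the fingers and pin_b above 1 N and contact force between pin_b and v_block_b below 0.05 N and contact force between pin_a and v_block_a below 2.8 N) and contact force between pin_a and v_block_a above 0.4 N))), for 0.2 s.
At the end, for the whole second after the job is handed in: Gauge home in the stand (3 mm of floor, 6 mm of centre). Heavier pin held still, centre 67.5-79 mm over the gauge's lower edge, 4 mm of mid-gap, 20 mm of the plate, 0.2 rad of square, under 2.5 N on the gauge. Lighter pin at rest in its V-block (15 mm along, 4 mm across, 0.12 rad, under 2.8 N) (all of step 1 and linear speed of gap_gauge below 0.02 m/s and ((z of pin_a in the frame of gap_gauge between 0.0675 and 0.079 m and y of pin_a in the frame of gap_gauge between -0.004 and 0.004 m and x of pin_a in the frame of gap_gauge between -0.02 and 0.02 m and angle between the x axis of pin_a and the x axis of gap_gauge, either way round below 0.2 rad and contact force between the fingers and pin_a above 2 N and contact force between pin_a and gap_gauge below 2.5 N and linear speed of pin_a below 0.02 m/s and z of pin_b in the frame of v_block_b between 0.0275 and 0.036 m and y of pin_b in the frame of v_block_b between -0.004 and 0.004 m and x of pin_b in the frame of v_block_b between -0.015 and 0.015 m and angle between the x axis of pin_b and the x axis of v_block_b, either way round below 0.12 rad and angle between v_block_b's own z axis and vertical below 0.1 rad and contact force between pin_b and v_block_b between 0.4 and 2.8 N and linear speed of pin_b below 0.01 m/s and contact force between the fingers and pin_b below 0.1 N) or (z of pin_b in the frame of gap_gauge between 0.0675 and 0.079 m and y of pin_b in the frame of gap_gauge between -0.004 and 0.004 m and x of pin_b in the frame of gap_gauge between -0.02 and 0.02 m and angle between the x axis of pin_b and the x axis of gap_gauge, either way round below 0.2 rad and contact force between the fingers and pin_b above 2 N and contact force between pin_b and gap_gauge below 2.5 N and linear speed of pin_b below 0.02 m/s and z of pin_a in the frame of v_block_a between 0.0275 and 0.036 m and y of pin_a in the frame of v_block_a between -0.004 and 0.004 m and x of pin_a in the frame of v_block_a between -0.015 and 0.015 m and angle between the x axis of pin_a and the x axis of v_block_a, either way round below 0.12 rad and angle between v_block_a's own z axis and vertical below 0.1 rad and contact force between pin_a and v_block_a between 0.4 and 2.8 N and linear speed of pin_a below 0.01 m/s and contact force between the fingers and pin_a below 0.1 N))); the arm keeps its last pose, push and grip.
It fails at once if a pin is forced against the gauge (over 30 N) (contact force between any of pin_a, pin_b and gap_gauge above 30 N).
It fails at once if a bystander is moved by more than 3 cm (distance of any of screwdriver_1, steel_ring, gear, lens_cap from where it was at the start of the episode above 0.03 m).
It also fails if it takes over 72 s, if anything falls off the work surface, if the arm or the gripper's body presses on something with over 40 N, if the wrist force passes 120 N, or if a joint passes its speed limit or range.

## Working session

There is one attempt and no reset: what is moved stays moved. The work goes in short steps, Python scripts to look and compute and a tool call to move; the robot and the scene stay as the last step left them, time stands still between calls to the robot, and variables do not carry over. Pictures are saved under pics/ and viewed, at most 10 in all, crops included, and the job is handed in when it is done.

Besides the shell and the picture viewer there is one more tool, called after "Call:" in YAML: its name, and indented under it one key for each argument. jog_arm: Moves the arm, as the interface text tells. Shifts and turns lie within -1 to 1; 1 stands for 0.03 m of shift or 6 degrees of turn. Its arguments: {"type":"object","properties":{"deltas":{"type":"array","items":{"type":"object","properties":{"dp":{"type":"array","items":{"type":"number","minimum":-1,"maximum":1}},"turn":{"type":"number","minimum":-1,"maximum":1},"fingers":{"type":"number"}}}},"squeeze":{"type":"number"}},"required":["deltas"]}

```bash
mkdir -p pics; ls
cat > h.py <<'E'
import numpy as np, cv2
from plant import status, imaging, ticket, robot
def snap(name,fn=None):
    o=status.get_obs(); im=np.array(imaging.camera(name)); 
    if fn: cv2.imwrite('pics/'+fn,im[:,:,::-1])
    return o,im
def cam(name,o=None):
    c=imaging.get_calibration(name)
    K=np.array([[c['fx'],0,c['cx']],[0,c['fy'],c['cy']],[0,0,1]])
    if 'eye' in c: return K,np.array(c['orientation']),np.array(c['eye'])
    T=np.eye(4);T[:3,:3]=o['tcp_rot'];T[:3,3]=o['tcp_pos']; M=T@np.array(c['hand_eye'])
    return K,M[:3,:3],M[:3,3]
def ray(px,C,z):
    K,R,e=C; d=(R@np.linalg.inv(K)@np.c_[np.atleast_2d(px),np.ones(len(np.atleast_2d(px)))].T).T
    return e+d*((z-e[2])/d[:,2])[:,None]
def proj(P,C):
    K,R,e=C; p=(K@R.T@(np.atleast_2d(P)-e).T).T; return p[:,:2]/p[:,2:]
E
python3 - <<'E'
from h import *
o,a=snap('top','top0.png'); o,b=snap('scene','scene0.png')
print(robot.grasp_offset,o); print(cam('top')); print(cam('scene')); print(imaging.get_calibration('wrist'))
E
```

```text
pics
18.700000000000003 {'t': 0.05, 'q': array([65.57499133, 23.94635597, -0.59007974, 92.48551239,  0.26948898,
       63.63680681, -3.03545325]), 'joint_velocities': array([ 0.07201722, -0.09859815, -0.07917998, -0.0102388 , -0.00417227,
        0.17779498, -0.03815058]), 'effort': array([ 2.64667564e-03, -8.66726518e+01,  6.81772493e-01, -4.36157155e+01,
        1.92184257e-02,  4.78808011e-03, -3.45543856e-05]), 'tcp_pos': array([ 234.44932559, -578.95270278,  197.77872581]), 'tcp_rot': array([[ 9.26864433e-01,  3.75395852e-01, -5.26766336e-04],
       [ 3.75396209e-01, -9.26863843e-01,  1.05033170e-03],
       [-9.39505080e-05, -1.17126118e-03, -9.99999310e-01]]), 'ft_force': array([-0.94929666, -0.39462607, -0.39457787]), 'moment': array([-0.00443287,  0.00677365,  0.02869413]), 'gripper_force': 0.0, 'opening': 1.001001443185291}
(array([[386.04005477,   0.        , 248.96731403],
       [  0.        , 386.04005477, 192.99548986],
       [  0.        ,   0.        ,   1.        ]]), array([[ 0.01052732, -0.99057528,  0.13656425],
       [-0.99985872, -0.01221751, -0.01154421],

[... 211 characters left out ...]
[  0.        ,   0.        ,   1.        ]]), array([[-0.90443503, -0.3084236 ,  0.29474082],
       [-0.42659096,  0.6470805 , -0.63190741],
       [ 0.00417412, -0.69725297, -0.71681299]]), array([211.20393984, 614.01662934, 828.12679699]))
{'fx': 336.11953070172285, 'fy': 336.11953070172285, 'cx': 256.1606989259485, 'cy': 189.11748749633753, 'hand_eye': array([[-9.43383321e-04, -9.51466436e-01, -3.07751088e-01,
         7.88813545e+01],
       [ 9.99999340e-01, -6.95759546e-04, -9.14345568e-04,
         3.33405348e-01],
       [ 6.55848362e-04, -3.07751747e-01,  9.51466464e-01,
        -1.76480288e+02],
       [ 0.00000000e+00,  0.00000000e+00,  0.00000000e+00,
         1.00000000e+00]])}
```

View pics/top0.png

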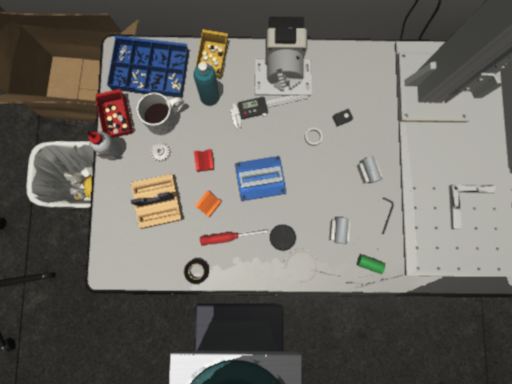

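View pics/scene0.png

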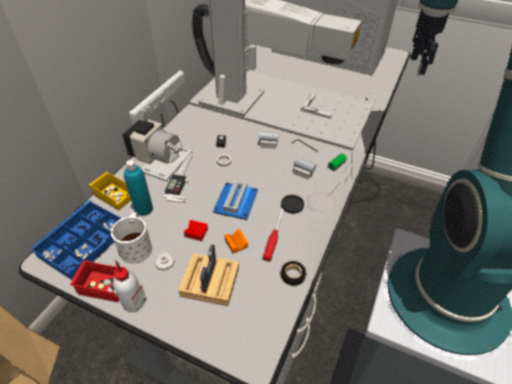

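The top view shows the wooden block with the dark gauge at about (156,200), the blue stand at (261,178), pins at (370,169) and (341,230), and the green look-alike at (371,264). The scene view agrees with this layout, and the gauge stands upright in the block.

Run:
```python
from h import *
im=cv2.imread('pics/top0.png'); hsv=cv2.cvtColor(im,cv2.COLOR_BGR2HSV); C=cam('top')
def reg(mask,box,z,name):
    x0,y0,x1,y1=box; m=np.zeros_like(mask); m[y0:y1,x0:x1]=mask[y0:y1,x0:x1]
    cs,_=cv2.findContours(m,0,2); c=max(cs,key=cv2.contourArea)
    p=ray(c[:,0,:].astype(float),C,z)[:,:2].astype(np.float32)
    print(name,cv2.contourArea(c),cv2.minAreaRect(c),cv2.minAreaRect(p))
blue=cv2.inRange(hsv,(100,120,60),(125,255,255))
reg(blue,(225,145,300,210),8,'stand blue')
wood=cv2.inRange(hsv,(8,60,120),(25,200,255))
reg(cv2.morphologyEx(wood,cv2.MORPH_CLOSE,np.ones((15,15))),(120,165,190,235),32,'wood')
reg(cv2.inRange(hsv,(0,0,0),(180,255,70)),(128,185,186,212),90,'gauge')
for b in ((352,150,390,190),(325,210,358,250)):
    print(hsv[b[1]+20,b[0]:b[2],2]); 
grey=cv2.cvtColor(im,cv2.COLOR_BGR2GRAY)
big=lambda x0,y0,x1,y1,s:cv2.resize(im[y0:y1,x0:x1],None,fx=s,fy=s,interpolation=2)
out=np.hstack([big(335,150,395,250,5),big(125,150,195,250,5)[:, :]]); cv2.imwrite('pics/c1.png',out)
```

```text
stand blue 764.0 ((260.2567443847656, 178.04055786132812), (37.318572998046875, 44.880924224853516), 80.53767395019531) ((579.0384521484375, -57.265296936035156), (96.65132904052734, 114.43416595458984), 10.423334121704102)
wood 1950.5 ((155.2692413330078, 200.84616088867188), (47.65622329711914, 43.3416633605957), 78.69007110595703) ((514.58544921875, 201.69351196289062), (118.31929016113281, 105.32917785644531), 13.203853607177734)
gauge 136.0 ((152.85488891601562, 199.8801727294922), (6.281368255615234, 41.45149612426758), 75.57923126220703) ((509.66583251953125, 194.1795654296875), (14.764068603515625, 95.1514663696289), 15.394732475280762)
[175 174 174 173 172 159 122  90  92 143 188 199 179 128  98 114 132 144
 146 166 184 184 177 169 160 151 164 185 183 175 173 173 173 173 172 172
 172 173]
[177 177 177 174 142 102 147 199 213 192 140 112 128 144 159 173 182 186
 181 171 159 146 157 188 192 181 176 176 176 176 176 176 175]
```

View pics/c1.png

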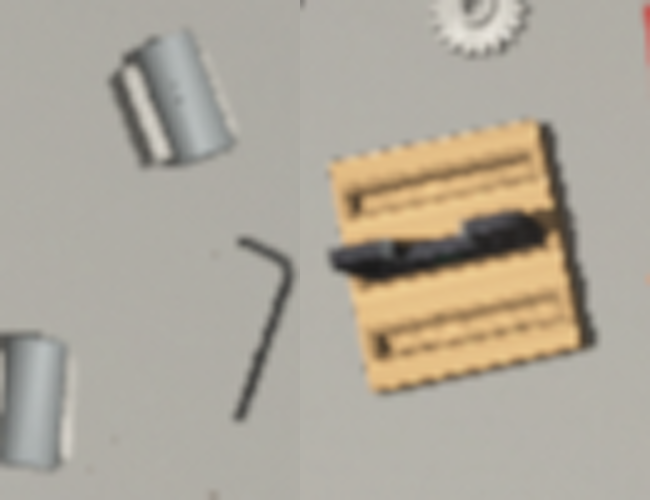

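The crop shows both pins' axes and the gauge plate running along the block's middle slot (yaw ≈ 13°). The stand is at ≈ (579,-57) with yaw ≈ 10.4°. I'll move above the block.

Call:
jog_arm:
  deltas:
    - {"dp": [0.333,0.93,0.06],"turn": 0.483,"fingers": 0.7}
    - {"dp": [0.333,0.93,0.06],"turn": 0.483,"fingers": 0.7}
    - {"dp": [0.333,0.93,0.06],"turn": 0.483,"fingers": 0.7}
    - {"dp": [0.333,0.93,0.06],"turn": 0.483,"fingers": 0.7}
    - {"dp": [0.333,0.93,0.06],"turn": 0.483,"fingers": 0.7}
    - {"dp": [0.333,0.93,0.06],"turn": 0.483,"fingers": 0.7}
    - {"dp": [0.333,0.93,0.06],"turn": 0.483,"fingers": 0.7}
  squeeze: 40

```text
t: 0.68
tcp_pos: [304.7, -382.5, 210.8]
tcp_rot: [[0.738, 0.675, -0.0], [0.675, -0.738, 0.0], [-0.0, -0.0, -1.0]]
ft_force: [0.7, -0.6, 0.6]
opening: 0.702
gripper_force: 0.0
```

Call:
jog_arm:
  deltas:
    - {"dp": [0.333,0.93,0.06],"turn": 0.483,"fingers": 0.7}
    - {"dp": [0.333,0.93,0.06],"turn": 0.483,"fingers": 0.7}
    - {"dp": [0.333,0.93,0.06],"turn": 0.483,"fingers": 0.7}
    - {"dp": [0.333,0.93,0.06],"turn": 0.483,"fingers": 0.7}
    - {"dp": [0.333,0.93,0.06],"turn": 0.483,"fingers": 0.7}
    - {"dp": [0.333,0.93,0.06],"turn": 0.483,"fingers": 0.7}
    - {"dp": [0.333,0.93,0.06],"turn": 0.483,"fingers": 0.7}

```text
t: 1.27
tcp_pos: [374.5, -187.2, 223.6]
tcp_rot: [[0.458, 0.889, -0.0], [0.889, -0.458, -0.0], [-0.0, -0.0, -1.0]]
ft_force: [0.4, 0.6, -0.0]
opening: 0.7
gripper_force: 0.0
```

Call:
jog_arm:
  deltas:
    - {"dp": [0.33,0.92,0.06],"turn": 0.483,"fingers": 0.7}
    - {"dp": [0.33,0.92,0.06],"turn": 0.483,"fingers": 0.7}
    - {"dp": [0.33,0.92,0.06],"turn": 0.483,"fingers": 0.7}
    - {"dp": [0.33,0.92,0.06],"turn": 0.483,"fingers": 0.7}
    - {"dp": [0.33,0.92,0.06],"turn": 0.483,"fingers": 0.7}
    - {"dp": [0.33,0.92,0.06],"turn": 0.483,"fingers": 0.7}
    - {"dp": [0.33,0.92,0.06],"turn": 0.483,"fingers": 0.7}

```text
t: 1.85
tcp_pos: [443.8, 6.0, 236.2]
tcp_rot: [[0.121, 0.993, -0.0], [0.993, -0.121, -0.0], [-0.0, -0.0, -1.0]]
ft_force: [0.8, 0.2, 1.0]
opening: 0.7
gripper_force: 0.0
```

Call:
jog_arm:
  deltas:
    - {"dp": [0.33,0.92,0.06],"turn": 0.483,"fingers": 0.7}
    - {"dp": [0.33,0.92,0.06],"turn": 0.483,"fingers": 0.7}
    - {"dp": [0.33,0.92,0.06],"turn": 0.483,"fingers": 0.7}
    - {"dp": [0.33,0.92,0.06],"turn": 0.483,"fingers": 0.7}
    - {"dp": [0.33,0.92,0.06],"turn": 0.483,"fingers": 0.7}
    - {"dp": [0.33,0.92,0.06],"turn": 0.483,"fingers": 0.7}
    - {"dp": [0,0,0],"turn": 0,"fingers": 0.7}
    - {"dp": [0,0,0],"turn": 0,"fingers": 0.7}

```text
t: 2.52
tcp_pos: [502.9, 171.6, 246.5]
tcp_rot: [[-0.181, 0.983, -0.001], [0.983, 0.181, 0.001], [0.001, -0.001, -1.0]]
ft_force: [0.1, -1.3, -0.1]
opening: 0.697
gripper_force: 0.0
```

Run:
```python
from h import *
o,im=snap('wrist','w1.png'); print(o['tcp_pos'],np.degrees(np.arctan2(o['tcp_rot'][1,1],o['tcp_rot'][0,1])))
np.savez('w1.npz',R=o['tcp_rot'],p=o['tcp_pos'])
C=cam('wrist',o); print(C[2], proj([[514.6,201.7,32],[510,194,97]],C))
```

```text
[502.90520495 171.5640574  246.48979228] 10.442960608090141
[488.72568844 248.82226801 423.04257002] [[271.02044258 127.2278248 ]
 [267.63731299 142.95598278]]
```

View pics/w1.png

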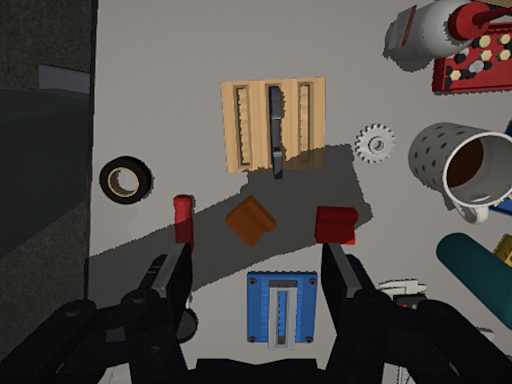

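The wrist view shows the block with the gauge at about (277,130) and the blue stand at (282,310) with its slot in the steel bar. I'll measure both from here.

```bash
cat >> h.py <<'E'
def blob(mask,box,C,z,name,hull=True):
    x0,y0,x1,y1=box; m=np.zeros_like(mask); m[y0:y1,x0:x1]=mask[y0:y1,x0:x1]
    cs,_=cv2.findContours(m,0,2); c=max(cs,key=cv2.contourArea)
    p=ray(c[:,0,:].astype(float),C,z)[:,:2].astype(np.float32)
    r=cv2.minAreaRect(p); print(name,cv2.contourArea(c),cv2.boundingRect(c),np.round(np.r_[r[0],r[1],r[2]],1)); return r,c
E
python3 - <<'E'
from h import *
d=np.load('w1.npz'); C=cam('wrist',dict(tcp_rot=d['R'],tcp_pos=d['p']))
im=cv2.imread('pics/w1.png'); hsv=cv2.cvtColor(im,cv2.COLOR_BGR2HSV)
wood=cv2.morphologyEx(cv2.inRange(hsv,(8,60,50),(25,255,255)),cv2.MORPH_CLOSE,np.ones((25,25)))
blob(wood,(210,65,340,190),C,32,'wood')
blue=cv2.morphologyEx(cv2.inRange(hsv,(100,130,50),(125,255,255)),cv2.MORPH_CLOSE,np.ones((15,15)))
blob(blue,(235,262,330,358),C,8,'blue')
dark=cv2.inRange(hsv,(0,0,0),(180,255,75))
r,c=blob(dark,(262,75,292,200),C,97,'gauge97')
g=cv2.cvtColor(im,cv2.COLOR_BGR2GRAY)
for row in (90,95,100,110,150,160,170): print(row,g[row,262:292])
for row in (300,310,320,330): print(row,g[row,262:306])
print('col',g[262:360,282])
cv2.imwrite('pics/c2.png',np.hstack([cv2.resize(im[65:195,215:335],None,fx=3.2,fy=3.2,interpolation=2),cv2.resize(im[255:385,220:340],None,fx=3.2,fy=3.2,interpolation=2)]))
E
```

```text
wood 9151.5 (220, 77, 105, 113) [520.1 192.3 116.3 126.6  13.3]
blue 4349.5 (247, 273, 70, 69) [581.2 -56.6  98.9 118.   10.4]
gauge97 1662.0 (262, 86, 30, 114) [519.7 193.3  29.8 111.3  10.7]
90 [165 164 152 116 108 106  71  11  23  43  56  53  52  52  50  50  47  46
  81 134 162 167 158 156 156 159 157 154 153 154]
95 [166 163 159 133 106 107  80  10  16  42  68  63  64  64  64  62  63  59
  48  58  85 118 138 163 156 159 158 155 154 153]
100 [166 165 165 150 108 109  89  20  12  35  66  68  66  65  66  67  68  64
  52  59  62  99 146 148 161 160 159 155 153 154]
110 [166 166 167 152 102 110 102  51  16  20  49  72  69  68  68  67  65  65
  63  59  64  60  70 123 163 161 160 156 154 153]
150 [159 163 163 163 160 141 105 111  82  28  37  51  27  28  29  31  30  30
  42  55  61  70  64  53 102 165 160 158 154 152]
160 [155 159 161 162 163 153 106 117 109  44  14  22  46  68  64  66  64  61
  63  58  54  70  64 101 149 123  53  60  62  65]
170 [62 64 64 64 61 63 62 63 64 64 59 25 38 67 65 65 67 60 16 22 41 60 54 55
 56 57 56 54 57 58]
300 [ 85  78  83  91  83  80  81 100 140 133 131 1
[... 785 characters left out ...]
55  49  86 131 136 113  76  84  85  83  82  86  82
  79  84  89  83  82  86  83  84  82  86  86  88  83  88  97  93  93  96
  88  87  86  85  90  91  91  78  84  83  81  89  89  83  77  87  87  83
  92  83  60  53  54  56  55  52  43  43  85 120 112 117 129 130 132 132
 131 130 131 130 131 135 125  74]Traceback (most recent call last):
  File "<stdin>", line 14, in <module>
    return _nx.concatenate(arrs, 1, dtype=dtype, casting=casting)
           ~~~~~~~~~~~~~~~^^^^^^^^^^^^^^^^^^^^^^^^^^^^^^^^^^^^^^^
ValueError: all the input array dimensions except for the concatenation axis must match exactly, but along dimension 0, the array at index 0 has size 416 and the array at index 1 has size 413
```

Run:
```python
from h import *
d=np.load('w1.npz'); C=cam('wrist',dict(tcp_rot=d['R'],tcp_pos=d['p']))
im=cv2.imread('pics/w1.png'); hsv=cv2.cvtColor(im,cv2.COLOR_BGR2HSV)
wood=cv2.inRange(hsv,(10,60,50),(25,200,255)); wood[174:]=0
cs,_=cv2.findContours(wood,0,2); c=np.vstack([q for q in cs if cv2.contourArea(q)>30])[:,0]; c=c[(c[:,0]>210)&(c[:,0]<340)&(c[:,1]>60)]
p=ray(c.astype(float),C,32)[:,:2]; a=np.radians(13.2); R=np.array([[np.cos(a),np.sin(a)],[-np.sin(a),np.cos(a)]])
q=p@R.T; print('block frame ext',q.min(0),q.max(0)); ctr=np.array([(q[:,0].min()+q[:,0].max())/2,q[:,1].max()-52]); print('centre',R.T@ctr)
print(ray([[278,86],[279,178],[283,178]],C,97),'proj ends',proj([R.T@(ctr+[s*4,t*46])@np.eye(2,3)+[0,0,97] for s,t in((-1,1),(1,1),(-1,-1),(1,-1))],C))
# stand bar top
for row in (300,320,330): print(ray([[269.5+{300:0,320:-1,330:-1}[row],row],[277.5,row],[286,row],[296,row]],C,32).round(1)[:,:2].tolist())
a=np.radians(10.4);Rs=np.array([[np.cos(a),-np.sin(a)],[np.sin(a),np.cos(a)]]);
P=[[581.2,-56.6]+Rs@v for v in np.array([(-19,52),(19,52),(19,-52),(-19,-52),(-5.5,45),(5.5,45),(5.5,-45),(-5.5,-45)])]
pr=proj(np.c_[P,np.full(8,32.)],C); print(pr.round(0).tolist())
b=cv2.resize(im[255:383,220:340],None,fx=3.2,fy=3.2,interpolation=2)
for u in pr: cv2.circle(b,tuple(int(t) for t in ((u-[220,255]+.5)*3.2)),3,(0,0,255),1)
cv2.imwrite('pics/c2.png',np.hstack([cv2.resize(im[65:193,215:335],None,fx=3.2,fy=3.2,interpolation=2),b]))
```

```text
block frame ext [492.14657398  27.27187631] [608.46836389 131.77059688]
centre [517.55205664 203.32615955]
[[509.32146392 247.90818226  97.        ]
 [528.04745882 161.16294047  97.        ]
 [532.0145952  161.89082853  97.        ]] proj ends [[271.32631349  85.5339024 ]
 [279.95487472  85.09095544]
 [274.53148125 180.64103177]
 [282.44513194 180.26960028]]
[[557.9, -28.6], [568.7, -26.7], [580.1, -24.6], [593.6, -22.1]]
[[562.9, -61.1], [575.3, -58.9], [586.9, -56.7], [600.7, -54.2]]
[[566.1, -77.8], [578.7, -75.5], [590.5, -73.3], [604.4, -70.8]]
[[269.0, 287.0], [297.0, 287.0], [294.0, 349.0], [268.0, 349.0], [279.0, 292.0], [287.0, 292.0], [285.0, 345.0], [277.0, 345.0]]
```

View pics/c2.png

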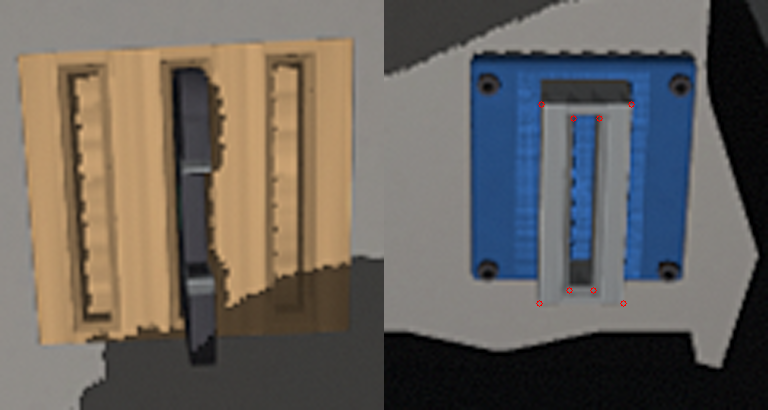

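The crops show the predicted bar and slot corners lying on the real ones. The gauge top lies within about 1 mm of the block centre (517.5, 203.4), so I'll go down to grip it.

Call:
jog_arm:
  deltas:
    - {"dp": [0.122,0.265,-0.85],"turn": 0.115,"fingers": 0.7}
    - {"dp": [0.122,0.265,-0.85],"turn": 0.115,"fingers": 0.7}
    - {"dp": [0.122,0.265,-0.85],"turn": 0.115,"fingers": 0.7}
    - {"dp": [0.122,0.265,-0.85],"turn": 0.115,"fingers": 0.7}
    - {"dp": [0,0,-0.85],"turn": 0,"fingers": 0.7}
    - {"dp": [0,0,-0.85],"turn": 0,"fingers": 0.7}
    - {"dp": [0,0,-0.85],"turn": 0,"fingers": 0.7}
    - {"dp": [0,0,-0.85],"turn": 0,"fingers": 0.7}

```text
t: 3.23
tcp_pos: [517.7, 200.4, 41.8]
tcp_rot: [[-0.224, 0.975, -0.0], [0.975, 0.224, -0.001], [-0.001, -0.0, -1.0]]
ft_force: [0.4, -0.7, 0.2]
opening: 0.698
gripper_force: 0.0
```

Call:
jog_arm:
  deltas:
    - {"dp": [0,0,0],"turn": 0,"fingers": 0.4}
    - {"dp": [0,0,0],"turn": 0,"fingers": 0.3}

```text
t: 3.4
tcp_pos: [517.3, 200.9, 42.8]
tcp_rot: [[-0.225, 0.974, -0.002], [0.974, 0.225, -0.001], [-0.0, -0.002, -1.0]]
ft_force: [0.3, 0.2, 1.0]
opening: 0.429
gripper_force: 0.0
```

Call:
jog_arm:
  deltas:
    - {"dp": [0,0.08,-0.15],"turn": 0,"fingers": 0.25}
    - {"dp": [0,0,0],"turn": 0,"fingers": 0.05}
    - {"dp": [0,0,0],"turn": 0,"fingers": 0.0}
    - {"dp": [0,0,0],"turn": 0,"fingers": 0.0}
    - {"dp": [0,0,0],"turn": 0,"fingers": 0.0}
    - {"dp": [0,0,0],"turn": 0,"fingers": 0.0}
  squeeze: 50

```text
t: 3.9
tcp_pos: [518.0, 204.3, 38.8]
tcp_rot: [[-0.226, 0.974, 0.0], [0.974, 0.226, -0.0], [-0.0, 0.0, -1.0]]
ft_force: [0.3, 0.6, 0.5]
opening: -0.001
gripper_force: 0.0
```

```bash
python3 - <<'E'
from h import *
o,im=snap('wrist'); _,t=snap('top')
C=cam('top'); 
t2=cv2.resize(t[140:240,110:210],(384,384),interpolation=2)
cv2.imwrite('pics/c3.png',np.hstack([im,t2])[:,:,::-1][:, :]); print(o['tcp_pos'],o['opening'],o['gripper_force'],o['ft_force'])
E
python3 -c "
import cv2;i=cv2.imread('pics/c3.png');cv2.imwrite('pics/c3.png',cv2.resize(i,(790,339)))"
```

```text
[518.00118188 204.29032609  38.83412718] -0.0009114479204286337 0.0 [0.31659173 0.60536418 0.49863642]
```

View pics/c3.png

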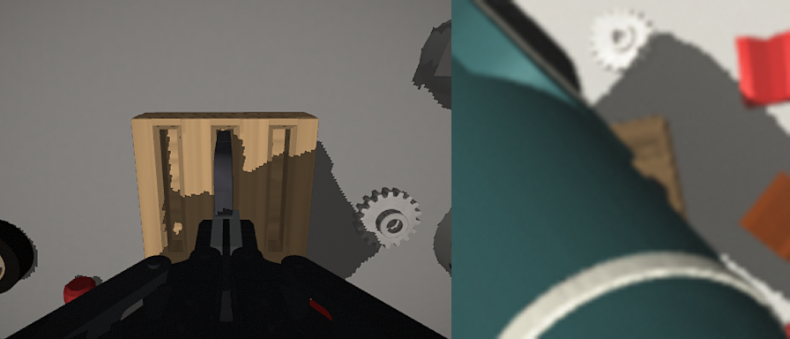

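The view shows the fingers on either side of the plate, but the readings say shut with no force. A small lift will show whether the gauge is gripped.

Call:
jog_arm:
  deltas:
    - {"dp": [0,0,0.15],"turn": 0,"fingers": 0.0}
    - {"dp": [0,0,0.15],"turn": 0,"fingers": 0.0}
    - {"dp": [0,0,0],"turn": 0,"fingers": 0.0}
    - {"dp": [0,0,0],"turn": 0,"fingers": 0.0}
  squeeze: 50

```text
t: 4.33
tcp_pos: [518.1, 204.4, 47.9]
tcp_rot: [[-0.226, 0.974, 0.001], [0.974, 0.226, 0.0], [-0.0, 0.001, -1.0]]
ft_force: [0.5, -0.3, 0.5]
opening: -0.001
gripper_force: 0.0
```

Run:
```python
from h import *
o,im=snap('wrist')
cv2.imwrite('pics/c4.png',cv2.resize(im[120:384,130:380],None,fx=2.2,fy=2.2,interpolation=2)[:,:,::-1]); print(o['tcp_pos'],o['opening'],o['gripper_force'],o['ft_force'])
```

```text
[518.07710577 204.40158307  47.88508108] -0.001031731940627163 0.0 [ 0.45638284 -0.27689656  0.49837481]
```

View pics/c4.png

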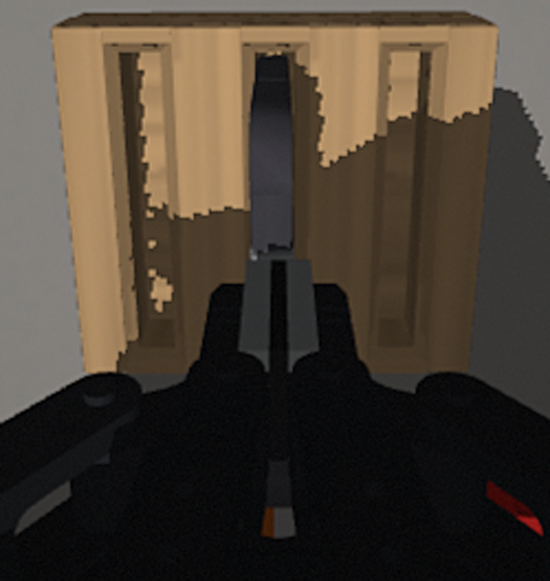

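The fingers shut without meeting the plate, and the gauge has not moved. In the image the pad tips look about 35 mm behind where the stated TCP puts them, so they closed inside the gap. I'll open and feel downward carefully, watching the force.

Call:
jog_arm:
  deltas:
    - {"dp": [0,0,0],"turn": 0,"fingers": 0.4}
    - {"dp": [0,0,-0.3],"turn": 0,"fingers": 0.4}
    - {"dp": [0,0,0],"turn": 0,"fingers": 0.4}
    - {"dp": [0,0,-0.2],"turn": 0,"fingers": 0.4}
    - {"dp": [0,0,0],"turn": 0,"fingers": 0.4}

```text
t: 4.8
tcp_pos: [517.3, 204.1, 31.3]
tcp_rot: [[-0.226, 0.974, -0.001], [0.974, 0.226, -0.0], [-0.0, -0.001, -1.0]]
ft_force: [-0.6, -0.2, 0.2]
opening: 0.398
gripper_force: 0.0
```

```bash
python3 - <<'E'
from h import *
o,im=snap('wrist'); im0=im.copy()
cv2.imwrite('pics/w2.png',im[:,:,::-1])
# expected projection of tips at this opening for several tool-z
K=cam('wrist',o); 
for z in (0,-10,-20,-35,-45):
    print(z, proj([np.array(o['tcp_pos'])+np.array(o['tcp_rot'])@[11,s*17,z] for s in(-1,1)],K).round(0).tolist())
g=cv2.cvtColor(im,cv2.COLOR_RGB2GRAY)
print(o['opening'],o['ft_force'],o['tcp_pos'])
E
python3 - <<'E'
import cv2
i=cv2.imread('pics/w2.png');j=cv2.imread('pics/w1.png')
import numpy as np
cv2.imwrite('pics/c5.png',np.hstack([i[120:384,110:400],j[120:384,110:400]]))
E
```

```text
0 [[226.0, 207.0], [287.0, 207.0]]
-10 [[224.0, 214.0], [288.0, 214.0]]
-20 [[223.0, 221.0], [290.0, 221.0]]
-35 [[220.0, 234.0], [293.0, 234.0]]
-45 [[217.0, 244.0], [296.0, 244.0]]
0.3981211309686842 [-0.58050845 -0.22029097  0.17157597] [517.25204622 204.09284533  31.25360248]
```

View pics/c5.png

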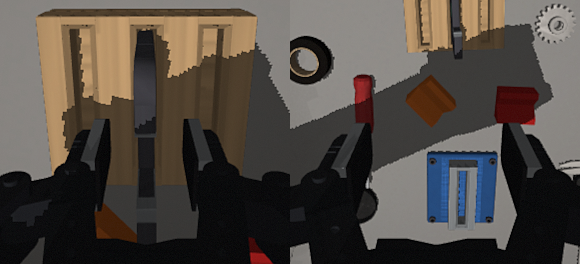

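The left crop shows the tips at image row ≈ 238, 75 px apart. That puts them about 38 mm behind the reported TCP, so at z ≈ 69 they are still above the gap's bottom. I'll treat the real tip as TCP + 37 mm and go down further, watching the force.

Call:
jog_arm:
  deltas:
    - {"dp": [0,0,-0.25],"turn": 0,"fingers": 0.4}
    - {"dp": [0,0,-0.25],"turn": 0,"fingers": 0.4}
    - {"dp": [0,0,0],"turn": 0,"fingers": 0.4}

```text
t: 5.1
tcp_pos: [517.1, 203.9, 15.9]
tcp_rot: [[-0.226, 0.974, -0.002], [0.974, 0.226, -0.001], [-0.0, -0.002, -1.0]]
ft_force: [-0.9, 0.5, -0.6]
opening: 0.408
gripper_force: 0.0
```

Call:
jog_arm:
  deltas:
    - {"dp": [0,0,-0.25],"turn": 0,"fingers": 0.4}
    - {"dp": [0,0,-0.17],"turn": 0,"fingers": 0.4}
    - {"dp": [0,0,0],"turn": 0,"fingers": 0.4}

```text
t: 5.35
tcp_pos: [517.2, 204.1, 3.7]
tcp_rot: [[-0.226, 0.974, -0.001], [0.974, 0.226, -0.001], [-0.0, -0.002, -1.0]]
ft_force: [-1.0, -0.6, -0.3]
opening: 0.396
gripper_force: 0.0
```

Call:
jog_arm:
  deltas:
    - {"dp": [0,0,0],"turn": 0,"fingers": 0.2}
    - {"dp": [0,0,0],"turn": 0,"fingers": 0.0}
    - {"dp": [0,0,0],"turn": 0,"fingers": 0.0}
    - {"dp": [0,0,0],"turn": 0,"fingers": 0.0}
    - {"dp": [0,0,0],"turn": 0,"fingers": 0.0}
  squeeze: 50

```text
t: 5.77
tcp_pos: [517.8, 204.4, 5.1]
tcp_rot: [[-0.226, 0.974, 0.0], [0.974, 0.226, -0.0], [-0.0, 0.0, -1.0]]
ft_force: [-2.7, 0.1, 3.7]
opening: 0.085
gripper_force: 50.5
```

Gripped at 0.085 open with 50 N. Lift, then carry to above the stand.

Call:
jog_arm:
  deltas:
    - {"dp": [0,0,0.3],"turn": 0,"fingers": 0}
    - {"dp": [0,0,0.6],"turn": 0,"fingers": 0}
    - {"dp": [0,0,0.6],"turn": 0,"fingers": 0}
    - {"dp": [0,0,0.6],"turn": 0,"fingers": 0}
    - {"dp": [0,0,0],"turn": 0,"fingers": 0}
    - {"dp": [0,0,0],"turn": 0,"fingers": 0}

```text
t: 6.27
tcp_pos: [518.3, 204.2, 68.5]
tcp_rot: [[-0.225, 0.974, 0.001], [0.974, 0.225, 0.0], [-0.0, 0.001, -1.0]]
ft_force: [0.3, -0.2, -4.8]
opening: 0.082
gripper_force: 49.5
```

Call:
jog_arm:
  deltas:
    - {"dp": [0.212,-0.868,0],"turn": -0.044,"fingers": 0}
    - {"dp": [0.212,-0.868,0],"turn": -0.044,"fingers": 0}
    - {"dp": [0.212,-0.868,0],"turn": -0.044,"fingers": 0}
    - {"dp": [0.212,-0.868,0],"turn": -0.044,"fingers": 0}
    - {"dp": [0.212,-0.868,0],"turn": -0.044,"fingers": 0}
    - {"dp": [0.212,-0.868,0],"turn": -0.044,"fingers": 0}
    - {"dp": [0.212,-0.868,0],"turn": -0.044,"fingers": 0}

```text
t: 6.85
tcp_pos: [561.8, 20.5, 66.7]
tcp_rot: [[-0.194, 0.981, -0.002], [0.981, 0.194, -0.0], [0.0, -0.002, -1.0]]
ft_force: [0.5, -0.4, -4.1]
opening: 0.083
gripper_force: 49.4
```

Call:
jog_arm:
  deltas:
    - {"dp": [0.212,-0.868,0],"turn": -0.044,"fingers": 0}
    - {"dp": [0.212,-0.868,0],"turn": -0.044,"fingers": 0}
    - {"dp": [0.212,-0.868,0],"turn": -0.044,"fingers": 0}
    - {"dp": [0,0,0],"turn": 0,"fingers": 0}
    - {"dp": [0,0,0],"turn": 0,"fingers": 0}
    - {"dp": [0,0,0],"turn": 0,"fingers": 0}

```text
t: 7.35
tcp_pos: [580.7, -55.6, 67.0]
tcp_rot: [[-0.181, 0.983, -0.001], [0.983, 0.181, 0.001], [0.001, -0.001, -1.0]]
ft_force: [-0.1, 0.5, -3.9]
opening: 0.084
gripper_force: 49.4
```

Run:
```python
from h import *
o,im=snap('wrist'); C=cam('wrist',o); R=np.array(o['tcp_rot'])
print(o['tcp_pos'],np.degrees(np.arctan2(R[1,1],R[0,1])),o['ft_force'],o['opening'])
# expected: gauge centre = tcp + R[dx,..]; lower edge z= tcp z +7 ; draw jaws top ends & stand bar
p=np.array(o['tcp_pos']); 
pr=proj([p+R@[-0.8+x,y,-(97-5)] for x in(46,16.5) for y in(-4,4)],C); print('gauge jaw top pred',pr.round(1).tolist())
a=np.radians(10.4);Rs=np.array([[np.cos(a),-np.sin(a)],[np.sin(a),np.cos(a)]])
P=[np.r_[[581.2,-56.6]+Rs@v,32] for v in np.array([(-19,52),(19,52),(-5.5,45),(5.5,45)])]
ps=proj(P,C); print('stand pred',ps.round(1).tolist())
v=cv2.resize(im[60:260,130:380],None,fx=3,fy=3,interpolation=2)
for u in np.r_[pr,ps]: cv2.circle(v,tuple(int(t) for t in ((u-[130,60]+.5)*3)),3,(255,0,0),1)
cv2.imwrite('pics/c6.png',v[:,:,::-1])
```

```text
[580.72591434 -55.55777743  66.95548632] 10.42637890064947 [-0.14728096  0.49251466 -3.92919776] 0.08358671751115485
gauge jaw top pred [[241.7, 211.0], [271.4, 210.9], [243.2, 303.6], [270.1, 303.5]]
stand pred [[226.3, 127.3], [287.2, 127.3], [248.1, 138.5], [265.5, 138.5]]
```

View pics/c6.png

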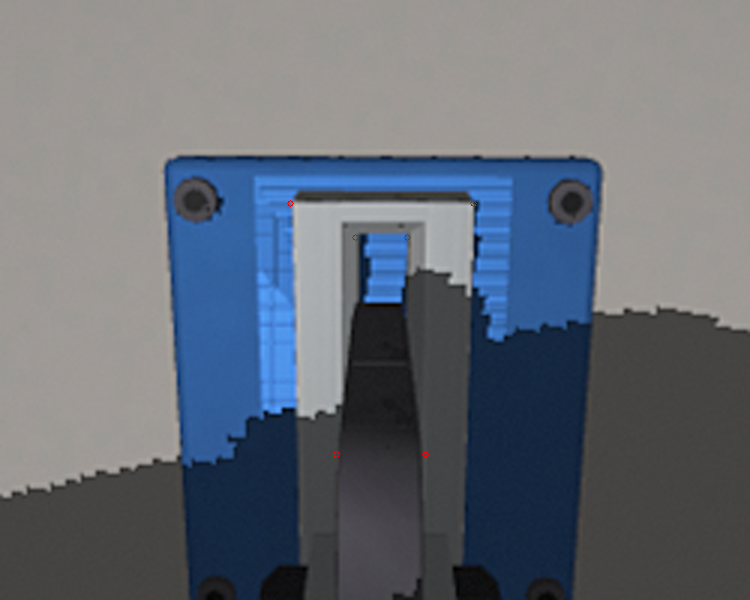

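The crop shows the gauge foot lined up with the slot across (within about 0.3 mm) and about 1 mm short along it. I'll correct that and lower in stages.

Call:
jog_arm:
  deltas:
    - {"dp": [0.01,0.04,-0.4],"turn": 0,"fingers": 0}
    - {"dp": [0,0,-0.4],"turn": 0,"fingers": 0}
    - {"dp": [0,0,-0.4],"turn": 0,"fingers": 0}
    - {"dp": [0,0,0],"turn": 0,"fingers": 0}
    - {"dp": [0,0,-0.15],"turn": 0,"fingers": 0}
    - {"dp": [0,0,-0.15],"turn": 0,"fingers": 0}
    - {"dp": [0,0,0],"turn": 0,"fingers": 0}

```text
t: 7.98
tcp_pos: [581.4, -54.8, 22.2]
tcp_rot: [[-0.181, 0.984, -0.001], [0.984, 0.181, 0.0], [0.0, -0.001, -1.0]]
ft_force: [-0.2, -0.1, -4.4]
opening: 0.083
gripper_force: 49.4
```

Call:
jog_arm:
  deltas:
    - {"dp": [0,0,-0.15],"turn": 0,"fingers": 0}
    - {"dp": [0,0,0],"turn": 0,"fingers": 0}

```text
t: 8.15
tcp_pos: [581.6, -55.0, 17.9]
tcp_rot: [[-0.181, 0.984, -0.0], [0.984, 0.181, -0.0], [-0.0, -0.0, -1.0]]
ft_force: [0.3, -0.1, -4.3]
opening: 0.084
gripper_force: 49.4
```

Call:
jog_arm:
  deltas:
    - {"dp": [0,0,-0.15],"turn": 0,"fingers": 0}
    - {"dp": [0,0,-0.15],"turn": 0,"fingers": 0}
    - {"dp": [0,0,-0.06],"turn": 0,"fingers": 0}
    - {"dp": [0,0,0],"turn": 0,"fingers": 0}

```text
t: 8.48
tcp_pos: [581.4, -54.9, 7.0]
tcp_rot: [[-0.181, 0.984, -0.001], [0.984, 0.181, 0.0], [0.0, -0.001, -1.0]]
ft_force: [-0.5, -0.0, -3.9]
opening: 0.086
gripper_force: 49.4
```

Call:
jog_arm:
  deltas:
    - {"dp": [0,0,-0.05],"turn": 0,"fingers": 0}
    - {"dp": [0,0,0],"turn": 0,"fingers": 0}

```text
t: 8.65
tcp_pos: [581.7, -54.8, 5.9]
tcp_rot: [[-0.181, 0.984, -0.0], [0.984, 0.181, -0.0], [-0.0, -0.0, -1.0]]
ft_force: [-0.3, 1.0, -3.6]
opening: 0.083
gripper_force: 49.4
```

Call:
jog_arm:
  deltas:
    - {"dp": [0,0,-0.07],"turn": 0,"fingers": 0}
    - {"dp": [0,0,0],"turn": 0,"fingers": 0}

```text
t: 8.82
tcp_pos: [582.3, -54.8, 5.1]
tcp_rot: [[-0.181, 0.984, 0.001], [0.984, 0.181, -0.001], [-0.001, 0.001, -1.0]]
ft_force: [-4.6, 0.1, 14.3]
opening: 0.085
gripper_force: 52.2
```

It touched the floor (z force +14 N) at the same TCP height as in the block, so it is home. Release, rise and check.

Call:
jog_arm:
  deltas:
    - {"dp": [0,0,0.03],"turn": 0,"fingers": 0.2}
    - {"dp": [0,0,0],"turn": 0,"fingers": 0.4}
    - {"dp": [0,0,0],"turn": 0,"fingers": 0.4}
    - {"dp": [0,0,0],"turn": 0,"fingers": 0.4}

```text
t: 9.15
tcp_pos: [581.8, -54.9, 4.9]
tcp_rot: [[-0.181, 0.984, 0.0], [0.984, 0.181, -0.0], [-0.0, 0.0, -1.0]]
ft_force: [-0.1, 0.1, -0.1]
opening: 0.398
gripper_force: 0.0
```

Call:
jog_arm:
  deltas:
    - {"dp": [0,0,0.5],"turn": 0,"fingers": 0.5}
    - {"dp": [0,0,0.8],"turn": 0,"fingers": 0.5}
    - {"dp": [0,0,1],"turn": 0,"fingers": 0.5}
    - {"dp": [0,0,1],"turn": 0,"fingers": 0.5}
    - {"dp": [0,0,1],"turn": 0,"fingers": 0.5}
    - {"dp": [0,0,1],"turn": 0,"fingers": 0.5}
    - {"dp": [0,0,1],"turn": 0,"fingers": 0.5}
    - {"dp": [0,0,0.5],"turn": 0,"fingers": 0.5}

```text
t: 9.82
tcp_pos: [582.6, -54.4, 213.6]
tcp_rot: [[-0.181, 0.983, 0.004], [0.983, 0.181, -0.001], [-0.001, 0.004, -1.0]]
ft_force: [0.6, -0.3, 0.4]
opening: 0.505
gripper_force: 0.0
```

Call:
jog_arm:
  deltas:
    - {"dp": [0,-1,0],"turn": 0,"fingers": 0.7}
    - {"dp": [0,-1,0],"turn": 0,"fingers": 0.7}
    - {"dp": [0,0,0],"turn": 0,"fingers": 0.7}
    - {"dp": [0,0,0],"turn": 0,"fingers": 0.7}

```text
t: 10.15
tcp_pos: [581.4, -116.5, 209.6]
tcp_rot: [[-0.178, 0.984, 0.0], [0.984, 0.178, -0.0], [-0.0, 0.0, -1.0]]
ft_force: [0.6, 1.3, 0.1]
opening: 0.7
gripper_force: 0.0
```

Run:
```python
from h import *
o,im=snap('wrist','w3.png'); C=cam('wrist',o); R=np.array(o['tcp_rot']); np.savez('w3.npz',R=R,p=o['tcp_pos'])
print(o['tcp_pos'],np.degrees(np.arctan2(R[1,1],R[0,1])),o['ft_force'],C[2])
hsv=cv2.cvtColor(im,cv2.COLOR_RGB2HSV)
dark=cv2.inRange(hsv,(0,0,0),(180,255,110)); dark=dark&cv2.bitwise_not(cv2.inRange(hsv,(100,120,0),(125,255,255)))
a=np.radians(10.4);Rs=np.array([[np.cos(a),-np.sin(a)],[np.sin(a),np.cos(a)]])
for v in ((-4,46),(4,46),(-4,16.5),(4,16.5),(-4,-16.5),(4,-16.5),(-4,-46),(4,-46)):
    print(v,proj(np.r_[[581.5,-56]+Rs@np.array(v),97],C).round(1))
t=proj([np.r_[[581.5,-56]+Rs@np.array([0,s]),97] for s in np.arange(60,-61,-3)],C)
g=cv2.cvtColor(im,cv2.COLOR_RGB2GRAY)
for s,(u,w) in zip(np.arange(60,-61,-3),t):
    u0=int(round(u)); w0=int(round(w)); print(s,u0,w0,g[w0,u0-14:u0+15])
```

```text
[ 581.39394817 -116.46784741  209.63396894] 10.259306115088625 [0.59794622 1.34421156 0.11016855] [567.23508442 -38.9742912  386.08520023]
(-4, 46) [[264.6  44.9]]
(4, 46) [[274.7  44.9]]
(-4, 16.5) [[264.4  83.9]]
(4, 16.5) [[274.2  83.8]]
(-4, -16.5) [[264.3 124.5]]
(4, -16.5) [[273.7 124.5]]
(-4, -46) [[264.1 158.5]]
(4, -46) [[273.3 158.4]]
60 270 25 [140 140 140 140 140 140 140 140 140 140 140 139 139 139 139 140 140 140
 140 139 140 138 140 140 139 139 140 139 140]
57 270 30 [139 140 140 140 140 139 139 140 140 139 139 139 138 140 140 141 139 139
 139 139 140 140 141 140 141 139 139 139 140]
54 270 34 [141 141 141 140 141 140 139 141 141 141 140 140 140 139 141 139 140 140
 141 140 141 141 140 140 140 140 140 140 141]
51 270 38 [146 145 145 146 145 146 146 146 146 145 145 145 145 145 145 146 144 145
 145 144 144 144 145 143 143 143 144 143 142]
48 270 42 [83 83 82 82 83 82 79 80 80 80 79 80 78 79 78 81 80 81 81 81 81 81 81 81
 80 80 79 80 78]
45 270 46 [187 185 186 183 182 182 182 181 182 185 185 174 177 176 176 175 175 173
 177 184 184 188 186 183 183 180 180 182 178]
42 270 5
[... 3638 characters left out ...]
65 66 66 66 65 65 65 67 67 60 42 50 49 49 50 49 52 54 50 55 67 66 66 65
 67 65 65 66 66]
-45 269 157 [63 64 64 64 63 65 64 64 65 66 62 55 55 57 57 54 54 54 56 59 65 64 63 64
 64 66 63 63 63]
-48 269 161 [65 63 66 63 64 65 62 65 65 63 63 64 63 64 64 63 64 64 64 64 65 64 64 65
 64 65 63 64 64]
-51 269 164 [65 64 64 64 63 63 63 64 65 64 63 64 63 64 64 64 63 64 63 64 64 64 64 64
 65 65 64 65 63]
-54 269 167 [64 64 64 64 63 65 64 64 64 64 64 63 63 64 63 64 64 63 64 64 63 63 64 63
 64 65 63 64 64]
-57 269 171 [64 63 63 65 62 64 64 63 63 64 64 63 64 65 64 64 64 63 63 65 65 64 64 65
 64 65 64 63 65]
-60 269 174 [64 64 64 63 64 65 65 64 64 64 64 63 65 62 64 65 65 64 64 64 63 64 64 63
 63 64 65 64 65]
```

Run:
```python
from h import *
d=np.load('w3.npz'); C=cam('wrist',dict(tcp_rot=d['R'],tcp_pos=d['p']))
im=cv2.imread('pics/w3.png'); g=cv2.cvtColor(im,cv2.COLOR_BGR2GRAY)
print({r:int(g[r,267:274].mean()) for r in list(range(76,92))+list(range(118,132))})
e=ray([[270,82.5],[270,84.5],[270,122],[270,125.5],[270,127.5]],C,97); print(e)
print(ray([[370.5,169],[341.5,230]],cam('top'),36))
```

```text
{76: 74, 77: 74, 78: 74, 79: 74, 80: 75, 81: 80, 82: 84, 83: 108, 84: 132, 85: 87, 86: 25, 87: 30, 88: 46, 89: 68, 90: 73, 91: 70, 118: 68, 119: 68, 120: 65, 121: 48, 122: 25, 123: 22, 124: 52, 125: 122, 126: 149, 127: 110, 128: 114, 129: 107, 130: 80, 131: 69}
[[578.87367639 -38.62731451  97.        ]
 [579.1706222  -40.16473489  97.        ]
 [584.93733802 -70.02158508  97.        ]
 [585.49559409 -72.91192479  97.        ]
 [585.81619293 -74.57180744  97.        ]]
[[ 600.24088591 -331.91288352   36.        ]
 [ 447.43367651 -255.78788277   36.        ]]
```

The gauge is home: its centre is at ≈ (582,-57), within 1 mm of the stand's slot. Next, go above the pin at about (600,-332).

Call:
jog_arm:
  deltas:
    - {"dp": [-0.045,-0.475,0],"turn": -0.889,"fingers": 0.7}
    - {"dp": [-0.045,-0.475,0],"turn": -0.889,"fingers": 0.7}
    - {"dp": [-0.045,-0.475,0],"turn": -0.889,"fingers": 0.7}
    - {"dp": [-0.045,-0.475,0],"turn": -0.889,"fingers": 0.7}
    - {"dp": [-0.045,-0.475,0],"turn": -0.889,"fingers": 0.7}
    - {"dp": [-0.045,-0.475,0],"turn": -0.889,"fingers": 0.7}
    - {"dp": [-0.045,-0.475,0],"turn": -0.889,"fingers": 0.7}
    - {"dp": [-0.045,-0.475,0],"turn": -0.889,"fingers": 0.7}

```text
t: 10.87
tcp_pos: [571.1, -227.9, 209.4]
tcp_rot: [[0.536, 0.844, 0.0], [0.844, -0.536, 0.001], [0.001, -0.0, -1.0]]
ft_force: [0.6, -0.2, -0.3]
opening: 0.704
gripper_force: 0.0
```

Call:
jog_arm:
  deltas:
    - {"dp": [-0.045,-0.475,0],"turn": -0.889,"fingers": 0.7}
    - {"dp": [-0.045,-0.475,0],"turn": -0.889,"fingers": 0.7}
    - {"dp": [-0.045,-0.475,0],"turn": -0.889,"fingers": 0.7}
    - {"dp": [-0.045,-0.475,0],"turn": -0.889,"fingers": 0.7}
    - {"dp": [-0.045,-0.475,0],"turn": -0.889,"fingers": 0.7}
    - {"dp": [-0.045,-0.475,0],"turn": -0.889,"fingers": 0.7}
    - {"dp": [-0.045,-0.475,0],"turn": -0.889,"fingers": 0.7}
    - {"dp": [-0.045,-0.475,0],"turn": -0.889,"fingers": 0.7}

```text
t: 11.53
tcp_pos: [560.7, -341.9, 209.4]
tcp_rot: [[0.966, 0.258, 0.0], [0.258, -0.966, 0.001], [0.001, -0.001, -1.0]]
ft_force: [0.3, 0.3, 0.6]
opening: 0.694
gripper_force: 0.0
```

Call:
jog_arm:
  deltas:
    - {"dp": [0,0,0],"turn": 0,"fingers": 0.7}
    - {"dp": [0,0,0],"turn": 0,"fingers": 0.7}

```text
t: 11.7
tcp_pos: [560.5, -341.9, 209.1]
tcp_rot: [[0.965, 0.262, 0.0], [0.262, -0.965, 0.001], [0.0, -0.001, -1.0]]
ft_force: [0.4, 1.3, 1.0]
opening: 0.703
gripper_force: 0.0
```

Run:
```python
from h import *
o,im=snap('wrist','w4.png'); C=cam('wrist',o); R=np.array(o['tcp_rot']); np.savez('w4.npz',R=R,p=o['tcp_pos'])
print(o['tcp_pos'],np.degrees(np.arctan2(R[1,1],R[0,1])),C[2], proj([600,-332,36],C))
u,v=proj([600,-332,36],C)[0].astype(int)
g=cv2.cvtColor(im,cv2.COLOR_RGB2GRAY)
# coarse print of rows across the pin
for r in range(v-50,v+51,10): print(r,u-45,g[r,u-45:u+46:2])
```

```text
[ 560.46710764 -341.91221941  209.08206634] -74.81380631449723 [ 636.70645347 -321.69505119  385.58451251] [[256.97226507 119.58076738]]
69 211 [128 128 128 129 129 128 128 129 128 129 129 129 128 128 129 129 127 127
 129 129 129 128 129 128  49  55  55  55  56  56  54  55  55  55  56  56
  55  53  55  55  55  56  55  56  55  55]
79 211 [128 128 128 128 127 128 129 128 128 129 129 127 128 128 128 128 129 129
 130 129 130 131 120  52  56  55  54  56  55  56  54  55  55  55  55  54
  55  56  56  54  55  56  56  56  55  55]
89 211 [129 129 129 130 129 129 131 130 129 129 129 129 129 129 129 129 118  82
 102 117  46  56  56  60  60  56  56  56  53  53  49  52  55  54  57  56
  56  57  57  56  56  55  57  57  55  54]
99 211 [129 129 129 130 130 130 130 130 130 130 130 115  41 117 169 164 169  58
  45  50  54  55  55  58  60  57  55  58  55  52  50  53  77  76  76  54
  56  56  56  55  56  57  57  57  56  55]
109 211 [129 131 131 131 129 129 130 131 131 130 131 134 102  54  70  74  74  63
  48  50  51  57  56  58  60  59  56  58  57  54  53  47  73  69  71  59
  56  55  55  57  55  55  55 
[... 347 characters left out ...]
 57  70  71  67
  54  55  57  57  55  56  56  57  58  56]
139 211 [130 131 131 136  38  54  58  56  57  57  57  58  56  56  56  62  65  66
  62  45  50  53  57  55  57  58  56  57  56  55  52  49  50  60  60  58
  55  56  56  57  56  57  55  56  56  55]
149 211 [96 50 56 55 57 57 56 56 57 56 56 57 56 57 55 57 56 57 57 54 53 49 55 55
 55 55 54 55 52 54 58 57 56 56 55 56 57 56 56 56 56 56 56 57 58 57]
159 211 [56 56 57 56 57 57 57 56 56 56 54 57 57 58 56 58 56 55 56 56 56 56 56 57
 56 57 55 55 55 57 56 56 58 57 56 56 58 57 56 56 57 56 57 57 56 57]
169 211 [56 56 56 55 57 55 56 57 55 56 57 56 56 56 57 57 54 56 56 57 57 57 56 56
 57 57 57 57 56 57 55 56 58 57 56 56 57 56 55 55 57 57 57 56 56 56]
```

```bash
cat >> h.py <<'E'
def vblock(g,C,box,lo=61,hi=95,lit=155):
    x0,y0,x1,y1=box; m=(((g>=lo)&(g<=hi))|(g>=lit)).astype(np.uint8)*255
    k=np.zeros_like(m); k[y0:y1,x0:x1]=m[y0:y1,x0:x1]; k=cv2.morphologyEx(k,cv2.MORPH_OPEN,np.ones((3,3)))
    n,l,s,c=cv2.connectedComponentsWithStats(k); pts=[]
    for i in np.argsort(-s[1:,4])[:4]+1:
        q=np.argwhere(l==i)[:,::-1].astype(float); p=ray(q,C,24)[:,:2]; r=cv2.minAreaRect(p.astype(np.float32))
        print(s[i].tolist(),np.round(np.r_[r[0],r[1],r[2]],1))
    return l
E
python3 - <<'E'
from h import *
d=np.load('w4.npz'); C=cam('wrist',dict(tcp_rot=d['R'],tcp_pos=d['p']))
g=cv2.imread('pics/w4.png',0); vblock(g,C,(225,85,300,155))
for r in range(84,156,4): print(r,' '.join(map(str,g[r,230:290])))
E
```

```text
[274, 91, 8, 48, 313] [ 609.  -352.2   49.1    6.9   19.1]
[238, 106, 10, 36, 235] [ 590.6 -319.    37.3    7.2   19.5]
[238, 95, 6, 8, 43] [ 615.1 -310.2    7.     5.2   15.1]
84 129 128 128 128 128 129 128 130 129 129 129 128 129 130 130 130 131 135 117 44 52 53 55 55 54 55 56 56 56 56 56 54 56 56 56 55 56 57 56 55 57 55 56 54 57 55 56 55 55 54 56 57 54 55 55 55 55 56 54 54
88 127 128 129 128 129 128 128 128 129 128 129 128 131 124 85 60 76 89 98 111 99 47 54 55 55 56 59 61 60 59 59 57 56 56 54 56 55 54 53 52 50 48 48 52 56 55 55 56 56 56 55 55 56 54 56 55 54 56 55 56
92 128 128 129 128 128 127 128 130 128 120 114 90 34 40 57 81 95 104 109 112 88 48 53 56 56 54 59 59 60 60 58 56 56 55 56 55 55 53 54 52 51 50 48 63 82 78 78 78 76 74 61 54 55 56 55 56 55 56 57 54
96 128 129 129 130 129 129 128 143 173 168 165 165 167 163 131 64 87 101 109 85 48 51 53 54 54 56 58 58 59 60 59 57 55 56 55 55 55 55 53 52 52 48 46 56 78 76 76 76 74 73 66 53 55 55 56 55 57 56 55 55
100 129 130 134 117 43 48 45 69 133 171 163 163 164 169 145 47 65 44 47 49 50 52 55 55 53 56 56 59 60 60 58 57 56 56 56 57 54 
[... 1786 characters left out ...]
5 60 65 65 65 66 66 63 49 46 48 50 50 54 54 56 57 57 56 56 57 58 57 57 55 55 56 56 56 54 55 52 52 50 45 45 52 56 56 54 56 55 58 56 55 57 56 57 56 55
144 57 57 56 56 56 56 55 56 56 56 56 55 56 55 56 55 57 55 48 45 49 51 51 52 54 56 57 57 54 56 57 57 57 56 54 56 56 55 56 55 54 54 52 51 46 45 52 59 55 58 57 57 57 57 56 56 56 56 56 56
148 55 57 58 57 57 56 56 56 56 57 57 55 57 57 58 57 56 56 54 46 50 49 50 53 52 55 57 57 56 54 56 57 59 57 55 54 53 51 54 53 52 53 51 55 58 56 57 57 57 56 56 56 57 56 56 56 56 57 55 58
152 57 55 55 57 56 55 56 55 56 56 56 57 57 56 55 56 56 57 57 56 55 55 57 57 56 56 57 55 56 57 55 57 56 55 57 56 55 56 55 56 56 58 55 57 56 57 56 57 56 54 56 57 56 57 56 57 56 56 56 56
```

```bash
cat >> h.py <<'E'
def corners(px,C,off=-13):
    p=ray(px,C,24)[:,:2]; c=p.mean(0); ax=(p[0]+p[2]-p[1]-p[3])/2; a=np.arctan2(ax[1],ax[0])
    print('centre',c.round(1),'len',np.linalg.norm(ax).round(1),'wid',np.linalg.norm((p[0]+p[1]-p[2]-p[3])/2).round(1),'yaw',np.degrees(a).round(1),'grip',(c+off*np.array([np.cos(a),np.sin(a)])).round(1))
E
python3 - <<'E'
from h import *
d=np.load('w4.npz'); C=cam('wrist',dict(tcp_rot=d['R'],tcp_pos=d['p']))
corners([[237,94.5],[240.5,142],[280.5,91],[282.5,139]],C)
E
```

```text
centre [ 602.1 -334.9] len 49.7 wid 45.3 yaw 18.7 grip [ 589.7 -339.1]
```

The V-block corners give 49.7 × 45.3 mm (given: 50 × 44). Go down on it, about 13 mm off the pin's centre on the robot side.

Call:
jog_arm:
  deltas:
    - {"dp": [0.244,0.023,-0.9],"turn": 0.158,"fingers": 0.7}
    - {"dp": [0.244,0.023,-0.9],"turn": 0.158,"fingers": 0.7}
    - {"dp": [0.244,0.023,-0.9],"turn": 0.158,"fingers": 0.7}
    - {"dp": [0.244,0.023,-0.9],"turn": 0.158,"fingers": 0.7}
    - {"dp": [0,0,-0.9],"turn": 0,"fingers": 0.7}
    - {"dp": [0,0,-0.9],"turn": 0,"fingers": 0.7}
    - {"dp": [0,0,-0.9],"turn": 0,"fingers": 0.7}
    - {"dp": [0,0,0],"turn": 0,"fingers": 0.7}

```text
t: 12.42
tcp_pos: [587.3, -337.0, 15.0]
tcp_rot: [[0.945, 0.327, -0.006], [0.327, -0.945, 0.004], [-0.004, -0.006, -1.0]]
ft_force: [-0.6, -0.2, -0.6]
opening: 0.698
gripper_force: 0.0
```

Call:
jog_arm:
  deltas:
    - {"dp": [0,0,-0.35],"turn": 0,"fingers": 0.7}
    - {"dp": [0,0,-0.35],"turn": 0,"fingers": 0.7}
    - {"dp": [0,0,-0.33],"turn": 0,"fingers": 0.7}
    - {"dp": [0,0,0],"turn": 0,"fingers": 0.7}
    - {"dp": [0,0,0],"turn": 0,"fingers": 0.7}

```text
t: 12.83
tcp_pos: [589.4, -340.0, -10.9]
tcp_rot: [[0.946, 0.324, -0.0], [0.324, -0.946, 0.0], [-0.0, -0.0, -1.0]]
ft_force: [0.5, 0.1, 0.4]
opening: 0.698
gripper_force: 0.0
```

Call:
jog_arm:
  deltas:
    - {"dp": [0,0.03,0],"turn": 0,"fingers": 0.5}
    - {"dp": [0,0,0],"turn": 0,"fingers": 0.4}
    - {"dp": [0,0,0],"turn": 0,"fingers": 0.3}
    - {"dp": [0,0,0],"turn": 0,"fingers": 0.2}
    - {"dp": [0,0,0],"turn": 0,"fingers": 0.2}
    - {"dp": [0,0,0],"turn": 0,"fingers": 0.2}
  squeeze: 40

```text
t: 13.33
tcp_pos: [590.7, -339.4, -9.1]
tcp_rot: [[0.946, 0.324, 0.002], [0.324, -0.946, -0.001], [0.002, 0.002, -1.0]]
ft_force: [-2.5, 2.4, 14.4]
opening: 0.334
gripper_force: 43.9
```

Call:
jog_arm:
  deltas:
    - {"dp": [0,0,0.3],"turn": 0,"fingers": 0.2}
    - {"dp": [0,0,0.5],"turn": 0,"fingers": 0.2}
    - {"dp": [0,0,0.5],"turn": 0,"fingers": 0.2}
    - {"dp": [0,0,0],"turn": 0,"fingers": 0.2}
    - {"dp": [0,0,0],"turn": 0,"fingers": 0.2}
    - {"dp": [0,0,0],"turn": 0,"fingers": 0.2}

```text
t: 13.83
tcp_pos: [589.2, -339.2, 27.9]
tcp_rot: [[0.946, 0.323, -0.0], [0.323, -0.946, -0.0], [-0.0, -0.0, -1.0]]
ft_force: [0.1, 0.7, -4.6]
opening: 0.335
gripper_force: 40.1
```

Call:
jog_arm:
  deltas:
    - {"dp": [0,0,0],"turn": 0,"fingers": 0.2}
    - {"dp": [0,0,0],"turn": 0,"fingers": 0.2}

```text
t: 14.0
tcp_pos: [589.0, -339.0, 27.2]
tcp_rot: [[0.946, 0.323, -0.001], [0.323, -0.946, 0.001], [-0.001, -0.001, -1.0]]
ft_force: [-0.1, -0.4, -3.3]
opening: 0.336
gripper_force: 40.1
```

Call:
jog_arm:
  deltas:
    - {"dp": [0,0,0],"turn": 0,"fingers": 0.2}

```text
t: 14.08
tcp_pos: [589.1, -339.0, 27.4]
tcp_rot: [[0.946, 0.323, -0.001], [0.323, -0.946, 0.001], [-0.001, -0.001, -1.0]]
ft_force: [0.8, 0.0, -2.8]
opening: 0.331
gripper_force: 40.1
```

Call:
jog_arm:
  deltas:
    - {"dp": [0,0,0],"turn": 0,"fingers": 0.2}

```text
t: 14.17
tcp_pos: [589.2, -339.1, 27.5]
tcp_rot: [[0.946, 0.323, -0.001], [0.323, -0.946, 0.0], [-0.0, -0.001, -1.0]]
ft_force: [0.4, 0.6, -4.9]
opening: 0.332
gripper_force: 40.1
```

The average wrist force is about −3.9 N, so this is the steel pin. It has to go back first; then I lift the lighter one.

Call:
jog_arm:
  deltas:
    - {"dp": [0,0,-0.5],"turn": 0,"fingers": 0.2}
    - {"dp": [0,0,-0.4],"turn": 0,"fingers": 0.2}
    - {"dp": [0,0,-0.2],"turn": 0,"fingers": 0.2}
    - {"dp": [0,0,-0.08],"turn": 0,"fingers": 0.2}
    - {"dp": [0,0,0],"turn": 0,"fingers": 0.2}

```text
t: 14.58
tcp_pos: [589.0, -339.4, -8.6]
tcp_rot: [[0.946, 0.323, -0.001], [0.323, -0.946, 0.0], [-0.001, -0.001, -1.0]]
ft_force: [0.5, -0.6, -3.4]
opening: 0.334
gripper_force: 40.0
```

Call:
jog_arm:
  deltas:
    - {"dp": [0,0,-0.03],"turn": 0,"fingers": 0.2}
    - {"dp": [0,0,0],"turn": 0,"fingers": 0.2}

```text
t: 14.75
tcp_pos: [589.3, -339.4, -8.7]
tcp_rot: [[0.946, 0.323, -0.0], [0.323, -0.946, 0.0], [-0.0, -0.0, -1.0]]
ft_force: [0.4, -1.7, -2.2]
opening: 0.333
gripper_force: 40.1
```

Call:
jog_arm:
  deltas:
    - {"dp": [0,0,-0.04],"turn": 0,"fingers": 0.2}
    - {"dp": [0,0,0],"turn": 0,"fingers": 0.36}
    - {"dp": [0,0,0],"turn": 0,"fingers": 0.45}
    - {"dp": [0,0,0],"turn": 0,"fingers": 0.65}
    - {"dp": [0,0,0],"turn": 0,"fingers": 0.7}
    - {"dp": [0,0,0],"turn": 0,"fingers": 0.7}

```text
t: 15.25
tcp_pos: [589.4, -339.0, -9.6]
tcp_rot: [[0.946, 0.323, -0.0], [0.323, -0.946, 0.0], [-0.0, -0.0, -1.0]]
ft_force: [-0.3, -0.7, -0.3]
opening: 0.695
gripper_force: 0.0
```

Call:
jog_arm:
  deltas:
    - {"dp": [0,0,0.6],"turn": 0,"fingers": 0.7}
    - {"dp": [0,0,1],"turn": 0,"fingers": 0.7}
    - {"dp": [0,0,1],"turn": 0,"fingers": 0.7}
    - {"dp": [-0.2,0,1],"turn": -0.3,"fingers": 0.7}
    - {"dp": [-0.8,0.4,1],"turn": -0.5,"fingers": 0.7}
    - {"dp": [-0.8,0.4,1],"turn": -0.5,"fingers": 0.7}
    - {"dp": [-0.8,0.4,1],"turn": -0.5,"fingers": 0.7}
    - {"dp": [-0.8,0.4,0.4],"turn": -0.5,"fingers": 0.7}

```text
t: 15.92
tcp_pos: [487.5, -291.0, 204.1]
tcp_rot: [[0.996, 0.086, 0.004], [0.086, -0.996, -0.002], [0.004, 0.002, -1.0]]
ft_force: [0.4, 0.0, 0.2]
opening: 0.698
gripper_force: 0.0
```

Call:
jog_arm:
  deltas:
    - {"dp": [-0.8,0.4,0],"turn": -0.5,"fingers": 0.7}
    - {"dp": [-0.8,0.4,0],"turn": -0.5,"fingers": 0.7}
    - {"dp": [-0.8,0.4,0],"turn": -0.4,"fingers": 0.7}
    - {"dp": [-0.3,0,0],"turn": 0,"fingers": 0.7}
    - {"dp": [0,0,0],"turn": 0,"fingers": 0.7}
    - {"dp": [0,0,0],"turn": 0,"fingers": 0.7}
    - {"dp": [0,0,0],"turn": 0,"fingers": 0.7}

```text
t: 16.5
tcp_pos: [407.3, -255.5, 200.6]
tcp_rot: [[0.998, -0.058, 0.001], [-0.058, -0.998, -0.0], [0.001, -0.0, -1.0]]
ft_force: [0.8, 0.8, 0.1]
opening: 0.701
gripper_force: 0.0
```

Run:
```python
from h import *
o,im=snap('wrist','w5.png'); C=cam('wrist',o); R=np.array(o['tcp_rot']); np.savez('w5.npz',R=R,p=o['tcp_pos'])
u,v=proj([447.4,-255.8,36],C)[0].astype(int)
print(o['tcp_pos'],np.degrees(np.arctan2(R[1,1],R[0,1])),o['ft_force'],u,v)
g=cv2.cvtColor(im,cv2.COLOR_RGB2GRAY); vblock(g,C,(u-40,v-45,u+40,v+45))
for r in range(v-40,v+44,4): print(r,u-34,' '.join(map(str,g[r,u-34:u+34])))
```

```text
[ 407.28809734 -255.54659482  200.55937646] -93.30660271713312 [0.75668821 0.7976951  0.10730261] 254 121
[214, 76, 80, 90, 6450] [ 445.1 -254.9   85.2   91.    86.7]
[214, 76, 17, 16, 231] [ 485.2 -225.8   16.5   14.3   86.6]
81 220 164 164 164 166 165 165 164 164 164 167 172 150 60 71 75 74 73 73 73 73 74 73 73 73 72 73 74 73 73 73 74 73 74 74 74 74 73 73 73 73 74 72 73 73 74 74 72 73 72 73 73 73 73 74 72 72 73 72 72 72 74 74 73 73 72 73 72 73
85 220 165 165 165 165 165 166 166 166 165 166 172 151 61 70 73 73 73 73 73 74 74 73 74 75 74 75 73 74 72 74 73 75 74 74 75 74 74 73 75 74 73 71 74 74 74 74 72 73 73 74 72 73 73 74 74 73 74 72 72 73 75 74 73 74 72 74 74 73
89 220 51 58 59 53 111 180 175 173 171 172 157 101 63 70 73 74 74 74 72 62 57 63 66 64 68 67 70 73 74 74 73 76 80 81 81 82 76 76 77 76 74 75 73 73 71 72 68 64 64 69 74 73 74 74 72 74 74 73 73 72 74 73 73 72 75 73 72 74
93 220 74 73 74 72 73 73 73 73 72 71 70 72 84 99 96 94 91 92 87 68 59 64 66 67 69 67 71 74 73 73 72 76 78 79 79 76 76 76 74 74 74 73 72 71 70 69 67 62 64 68 72 69 71 70 72 70 73 73 73 74 73 73 73 72 74 74 73 
[... 2921 characters left out ...]
6 76 74 74 73 75 75 73 75 74 74 74 75 75 74 75 74 74 73 74 73 75
153 220 75 74 74 74 73 75 74 74 74 75 74 74 75 73 74 74 74 74 75 74 74 75 73 75 75 74 75 75 75 75 74 74 74 75 74 75 76 74 74 75 76 75 76 74 73 75 75 75 75 75 75 74 74 75 74 74 75 74 75 74 73 75 73 74 75 74 75 75
157 220 76 74 74 73 75 74 73 75 74 75 75 75 74 75 73 75 75 75 74 74 74 74 74 74 74 75 75 74 74 73 74 74 75 74 74 74 74 74 74 74 75 74 74 75 74 74 74 74 74 75 74 74 74 75 75 74 75 74 74 74 73 74 75 75 75 74 74 74
161 220 74 74 74 75 74 72 74 74 74 74 75 73 74 74 74 75 72 74 76 74 74 75 75 74 73 75 74 75 75 75 73 75 73 75 74 75 74 75 74 74 75 75 75 74 74 74 74 74 74 73 74 74 73 73 73 74 75 75 74 74 75 73 73 75 74 74 74 75
```

Run:
```python
from h import *
d=np.load('w5.npz'); C=cam('wrist',dict(tcp_rot=d['R'],tcp_pos=d['p']))
corners([[231.5,91.7],[231.6,142],[276.2,95.3],[273.7,144]],C,0)
```

```text
centre [ 448.6 -255. ] len 50.4 wid 44.9 yaw -4.9 grip [ 448.6 -255. ]
```

Call:
jog_arm:
  deltas:
    - {"dp": [0.344,0.005,-0.9],"turn": -0.07,"fingers": 0.7}
    - {"dp": [0.344,0.005,-0.9],"turn": -0.07,"fingers": 0.7}
    - {"dp": [0.344,0.005,-0.9],"turn": -0.07,"fingers": 0.7}
    - {"dp": [0.344,0.005,-0.9],"turn": -0.06,"fingers": 0.7}
    - {"dp": [0,0,-0.9],"turn": 0,"fingers": 0.7}
    - {"dp": [0,0,-0.9],"turn": 0,"fingers": 0.7}
    - {"dp": [0,0,-0.5],"turn": 0,"fingers": 0.7}
    - {"dp": [0,0,0],"turn": 0,"fingers": 0.7}

```text
t: 17.22
tcp_pos: [446.5, -253.5, 20.0]
tcp_rot: [[0.996, -0.086, -0.004], [-0.086, -0.996, 0.003], [-0.005, -0.003, -1.0]]
ft_force: [-0.7, 1.1, -0.6]
opening: 0.7
gripper_force: 0.0
```

Call:
jog_arm:
  deltas:
    - {"dp": [0,0,-0.4],"turn": 0,"fingers": 0.7}
    - {"dp": [0,0,-0.4],"turn": 0,"fingers": 0.7}
    - {"dp": [0,0,-0.25],"turn": 0,"fingers": 0.7}
    - {"dp": [0,0,0],"turn": 0,"fingers": 0.7}
    - {"dp": [0,0,0],"turn": 0,"fingers": 0.7}

```text
t: 17.63
tcp_pos: [447.7, -254.6, -8.1]
tcp_rot: [[0.996, -0.086, -0.0], [-0.086, -0.996, 0.0], [-0.0, -0.0, -1.0]]
ft_force: [-0.1, -0.3, 0.3]
opening: 0.698
gripper_force: 0.0
```

Close on it, lift to pin height of about 70 mm and hold.

Call:
jog_arm:
  deltas:
    - {"dp": [0,0,0],"turn": 0,"fingers": 0.5}
    - {"dp": [0,0,0],"turn": 0,"fingers": 0.4}
    - {"dp": [0,0,0],"turn": 0,"fingers": 0.3}
    - {"dp": [0,0,0],"turn": 0,"fingers": 0.2}
    - {"dp": [0,0,0],"turn": 0,"fingers": 0.2}
    - {"dp": [0,0,0],"turn": 0,"fingers": 0.2}
  squeeze: 40

```text
t: 18.13
tcp_pos: [448.0, -254.8, -7.3]
tcp_rot: [[0.996, -0.086, 0.001], [-0.086, -0.996, -0.0], [0.001, 0.0, -1.0]]
ft_force: [-1.3, 1.4, 8.4]
opening: 0.332
gripper_force: 38.8
```

Call:
jog_arm:
  deltas:
    - {"dp": [0,0,0.3],"turn": 0,"fingers": 0.2}
    - {"dp": [0,0,0.5],"turn": 0,"fingers": 0.2}
    - {"dp": [0,0,0.5],"turn": 0,"fingers": 0.2}
    - {"dp": [0,0,0],"turn": 0,"fingers": 0.2}
    - {"dp": [0,0,0],"turn": 0,"fingers": 0.2}
    - {"dp": [0,0,0],"turn": 0,"fingers": 0.2}

```text
t: 18.63
tcp_pos: [447.5, -254.6, 30.9]
tcp_rot: [[0.996, -0.086, -0.0], [-0.086, -0.996, 0.0], [-0.0, -0.0, -1.0]]
ft_force: [0.4, 1.0, -1.9]
opening: 0.329
gripper_force: 39.7
```

Call:
jog_arm:
  deltas:
    - {"dp": [0,0,0],"turn": 0,"fingers": 0.2}
    - {"dp": [0,0,0],"turn": 0,"fingers": 0.2}

```text
t: 18.8
tcp_pos: [447.3, -254.4, 30.4]
tcp_rot: [[0.996, -0.086, -0.001], [-0.086, -0.996, 0.001], [-0.001, -0.0, -1.0]]
ft_force: [0.5, -0.7, -1.0]
opening: 0.33
gripper_force: 39.7
```

Call:
jog_arm:
  deltas:
    - {"dp": [0,0,0],"turn": 0,"fingers": 0.2}

```text
t: 18.88
tcp_pos: [447.4, -254.5, 30.5]
tcp_rot: [[0.996, -0.086, -0.001], [-0.086, -0.996, 0.001], [-0.001, -0.0, -1.0]]
ft_force: [-0.1, 0.6, -1.1]
opening: 0.332
gripper_force: 39.7
```

About −1.2 N, so this is the aluminium pin. I'll put it back gently.

Call:
jog_arm:
  deltas:
    - {"dp": [0,0,-0.5],"turn": 0,"fingers": 0.2}
    - {"dp": [0,0,-0.45],"turn": 0,"fingers": 0.2}
    - {"dp": [0,0,-0.2],"turn": 0,"fingers": 0.2}
    - {"dp": [0,0,-0.07],"turn": 0,"fingers": 0.2}
    - {"dp": [0,0,-0.03],"turn": 0,"fingers": 0.2}
    - {"dp": [0,0,0],"turn": 0,"fingers": 0.2}
    - {"dp": [0,0,0],"turn": 0,"fingers": 0.2}

```text
t: 19.47
tcp_pos: [447.9, -254.8, -6.1]
tcp_rot: [[0.996, -0.086, 0.001], [-0.086, -0.996, -0.0], [0.001, 0.0, -1.0]]
ft_force: [0.7, -0.5, -0.9]
opening: 0.333
gripper_force: 39.8
```

Call:
jog_arm:
  deltas:
    - {"dp": [0,0,-0.02],"turn": 0,"fingers": 0.2}
    - {"dp": [0,0,0],"turn": 0,"fingers": 0.36}
    - {"dp": [0,0,0],"turn": 0,"fingers": 0.45}
    - {"dp": [0,0,0],"turn": 0,"fingers": 0.65}
    - {"dp": [0,0,0],"turn": 0,"fingers": 0.7}
    - {"dp": [0,0,0],"turn": 0,"fingers": 0.7}

```text
t: 19.97
tcp_pos: [447.7, -254.6, -7.1]
tcp_rot: [[0.996, -0.086, 0.0], [-0.086, -0.996, 0.0], [0.0, -0.0, -1.0]]
ft_force: [0.3, 0.1, -0.1]
opening: 0.698
gripper_force: 0.0
```

Call:
jog_arm:
  deltas:
    - {"dp": [0,0,0.6],"turn": 0,"fingers": 0.7}
    - {"dp": [0,0,1],"turn": 0,"fingers": 0.7}
    - {"dp": [0,0,1],"turn": 0,"fingers": 0.7}
    - {"dp": [0,0,1],"turn": 0,"fingers": 0.7}
    - {"dp": [-0.34,0,1],"turn": 0,"fingers": 0.7}
    - {"dp": [-0.34,0,1],"turn": 0.09,"fingers": 0.7}
    - {"dp": [-0.34,0,1],"turn": 0.09,"fingers": 0.7}
    - {"dp": [-0.34,0,0.3],"turn": 0.09,"fingers": 0.7}

```text
t: 20.63
tcp_pos: [407.7, -255.2, 203.9]
tcp_rot: [[0.998, -0.058, 0.004], [-0.058, -0.998, -0.003], [0.004, 0.002, -1.0]]
ft_force: [0.7, 0.2, 0.7]
opening: 0.702
gripper_force: 0.0
```

Call:
jog_arm:
  deltas:
    - {"dp": [0,0,0],"turn": 0,"fingers": 0.7}
    - {"dp": [0,0,0],"turn": 0,"fingers": 0.7}
    - {"dp": [0,0,0],"turn": 0,"fingers": 0.7}

```text
t: 20.88
tcp_pos: [406.9, -254.4, 199.0]
tcp_rot: [[0.998, -0.058, -0.001], [-0.058, -0.998, 0.001], [-0.001, -0.001, -1.0]]
ft_force: [-0.7, -0.3, -0.1]
opening: 0.702
gripper_force: 0.0
```

Run:
```python
from h import *
o,im=snap('wrist','w6.png'); C=cam('wrist',o); R=np.array(o['tcp_rot']); print(o['tcp_pos'])
g=cv2.cvtColor(im,cv2.COLOR_RGB2GRAY)
for r in range(81,154,8): print(r,' '.join(map(str,g[r,224:284])))
```

```text
[ 406.87587357 -254.3720223   199.03416988]
81 165 165 164 163 165 172 150 59 69 73 74 73 74 72 73 73 71 74 73 73 74 72 72 73 73 73 73 72 73 74 73 73 73 74 72 73 73 72 73 74 73 73 74 72 73 72 73 74 72 74 73 75 73 73 74 72 73 74 72 72
89 152 147 144 153 172 170 174 152 59 71 73 73 72 75 73 75 69 58 62 65 64 67 69 70 72 73 73 72 74 76 80 80 77 77 76 75 74 74 74 73 72 70 70 70 66 62 65 75 76 74 73 73 74 73 72 74 75 75 74 74
97 74 74 73 72 74 72 73 73 72 83 103 99 97 99 100 98 80 57 63 66 65 68 70 70 72 73 74 74 74 77 80 78 77 76 75 74 75 74 74 72 73 70 69 67 64 63 79 102 99 98 96 95 96 84 71 72 74 74 74 73
105 73 74 73 73 75 74 74 72 74 86 102 99 98 98 98 97 80 56 64 67 67 68 71 72 75 73 73 75 76 79 79 79 74 76 75 75 75 75 75 71 70 71 68 66 60 71 96 100 98 97 97 98 91 75 72 73 74 74 73 74
113 72 75 73 72 73 75 73 73 75 85 96 96 95 96 96 91 68 59 65 67 67 70 70 73 73 74 74 75 76 78 79 78 78 75 75 74 75 75 74 73 72 70 69 65 59 72 95 93 90 92 93 93 85 72 73 73 73 73 73 74
121 74 73 75 75 74 75 74 73 74 84 97 93 92 95 96 87 62 62 64 67 67 70 71 74 75 74 73 74 77 78 78 76 75 74 74 74 75 76 73 73 70 70 67 62 62 75 93 91 93 92 92 90 80 73 74 75 75 73 73 74
129 73 74 75 74 74 74 74 73 76 86 91 90 90 90 93 83 62 62 64 67 68 69 74 74 76 75 74 75 77 77 77 76 74 75 73 76 74 73 72 71 71 70 66 60 67 87 91 91 92 92 92 86 71 73 74 74 74 75 74 74
137 74 72 75 75 74 75 75 74 75 83 88 88 87 88 89 81 57 65 66 68 69 70 72 76 75 74 75 75 77 76 76 75 74 74 74 74 75 74 72 71 68 67 66 60 70 92 89 89 88 90 87 83 72 73 75 73 74 75 75 74
145 75 76 74 74 74 75 74 74 74 74 74 76 74 74 75 72 60 66 66 66 69 70 73 76 75 74 72 75 77 76 76 75 74 72 74 74 74 73 72 70 69 67 61 61 68 75 75 76 75 75 74 74 73 74 74 74 74 75 75 75
153 75 74 75 74 75 74 74 73 74 75 74 75 74 75 76 74 74 73 75 75 74 74 75 76 75 75 74 74 75 76 75 76 75 75 74 75 75 74 76 75 75 75 74 74 75 73 74 75 74 75 74 75 74 74 74 73 75 74 75 74
```

The pattern matches the earlier picture: equal face strips on both sides and a parallel pin, so the light pin lies properly in its V-block. Back to the steel pin.

Call:
jog_arm:
  deltas:
    - {"dp": [0.76,-0.353,0],"turn": 0.4625,"fingers": 0.7}
    - {"dp": [0.76,-0.353,0],"turn": 0.4625,"fingers": 0.7}
    - {"dp": [0.76,-0.353,0],"turn": 0.4625,"fingers": 0.7}
    - {"dp": [0.76,-0.353,0],"turn": 0.4625,"fingers": 0.7}
    - {"dp": [0.76,-0.353,0],"turn": 0.4625,"fingers": 0.7}
    - {"dp": [0.76,-0.353,0],"turn": 0.4625,"fingers": 0.7}
    - {"dp": [0.76,-0.353,0],"turn": 0.4625,"fingers": 0.7}
    - {"dp": [0.76,-0.353,0],"turn": 0.4625,"fingers": 0.7}

```text
t: 21.6
tcp_pos: [590.4, -339.3, 198.0]
tcp_rot: [[0.945, 0.326, -0.002], [0.326, -0.945, 0.001], [-0.001, -0.002, -1.0]]
ft_force: [-0.5, -0.5, 0.6]
opening: 0.701
gripper_force: 0.0
```

Call:
jog_arm:
  deltas:
    - {"dp": [0,0,0],"turn": 0,"fingers": 0.7}
    - {"dp": [0,0,-0.9],"turn": 0,"fingers": 0.7}
    - {"dp": [0,0,-0.9],"turn": 0,"fingers": 0.7}
    - {"dp": [0,0,-0.9],"turn": 0,"fingers": 0.7}
    - {"dp": [0,0,-0.9],"turn": 0,"fingers": 0.7}
    - {"dp": [0,0,-0.9],"turn": 0,"fingers": 0.7}
    - {"dp": [0,0,-0.9],"turn": 0,"fingers": 0.7}
    - {"dp": [0,0,0],"turn": 0,"fingers": 0.7}

```text
t: 22.27
tcp_pos: [586.2, -337.2, 31.1]
tcp_rot: [[0.946, 0.324, -0.008], [0.324, -0.946, 0.005], [-0.006, -0.007, -1.0]]
ft_force: [-0.8, 0.2, -0.3]
opening: 0.701
gripper_force: 0.0
```

Call:
jog_arm:
  deltas:
    - {"dp": [0,0,0],"turn": 0,"fingers": 0.7}
    - {"dp": [0,0,0],"turn": 0,"fingers": 0.7}

```text
t: 22.43
tcp_pos: [589.9, -339.3, 38.8]
tcp_rot: [[0.946, 0.323, 0.001], [0.323, -0.946, -0.0], [0.001, 0.0, -1.0]]
ft_force: [-0.0, -0.3, 1.2]
opening: 0.702
gripper_force: 0.0
```

Call:
jog_arm:
  deltas:
    - {"dp": [0,0,-0.5],"turn": 0,"fingers": 0.7}
    - {"dp": [0,0,-0.5],"turn": 0,"fingers": 0.7}
    - {"dp": [0,0,-0.35],"turn": 0,"fingers": 0.7}
    - {"dp": [0,0,-0.2],"turn": 0,"fingers": 0.7}
    - {"dp": [0,0,0],"turn": 0,"fingers": 0.7}
    - {"dp": [0,0,0],"turn": 0,"fingers": 0.7}

```text
t: 22.93
tcp_pos: [589.2, -339.3, -8.8]
tcp_rot: [[0.946, 0.323, -0.0], [0.323, -0.946, 0.0], [-0.0, -0.0, -1.0]]
ft_force: [0.7, -1.3, -0.3]
opening: 0.702
gripper_force: 0.0
```

Call:
jog_arm:
  deltas:
    - {"dp": [0,0,0],"turn": 0,"fingers": 0.5}
    - {"dp": [0,0,0],"turn": 0,"fingers": 0.4}
    - {"dp": [0,0,0],"turn": 0,"fingers": 0.3}
    - {"dp": [0,0,0],"turn": 0,"fingers": 0.2}
    - {"dp": [0,0,0],"turn": 0,"fingers": 0.2}
    - {"dp": [0,0,0],"turn": 0,"fingers": 0.2}
  squeeze: 50

```text
t: 23.43
tcp_pos: [589.6, -339.6, -7.8]
tcp_rot: [[0.946, 0.323, 0.001], [0.323, -0.946, -0.001], [0.001, 0.001, -1.0]]
ft_force: [-1.3, 1.1, 5.4]
opening: 0.331
gripper_force: 48.9
```

Call:
jog_arm:
  deltas:
    - {"dp": [0,0,0.3],"turn": 0,"fingers": 0.2}
    - {"dp": [0,0,0.5],"turn": 0,"fingers": 0.2}
    - {"dp": [0,0,0.5],"turn": 0,"fingers": 0.2}
    - {"dp": [0,0,0],"turn": 0,"fingers": 0.2}
    - {"dp": [0,0,0],"turn": 0,"fingers": 0.2}
    - {"dp": [0,0,0],"turn": 0,"fingers": 0.2}
    - {"dp": [0,0,0],"turn": 0,"fingers": 0.2}
    - {"dp": [0,0,0],"turn": 0,"fingers": 0.2}

```text
t: 24.1
tcp_pos: [588.9, -339.1, 29.7]
tcp_rot: [[0.946, 0.323, -0.001], [0.323, -0.946, 0.001], [-0.001, -0.001, -1.0]]
ft_force: [0.8, 0.1, -3.4]
opening: 0.332
gripper_force: 49.8
```

Step 3 should be met. Carry the steel pin to above the gap: TCP to about (561,-60.5), yaw −79.6°.

Call:
jog_arm:
  deltas:
    - {"dp": [0,0,0.75],"turn": 0,"fingers": 0.2}
    - {"dp": [0,0,1],"turn": 0,"fingers": 0.2}
    - {"dp": [0,0,1],"turn": 0,"fingers": 0.2}
    - {"dp": [-0.092,0.929,0],"turn": -0.141,"fingers": 0.2}
    - {"dp": [-0.092,0.929,0],"turn": -0.141,"fingers": 0.2}
    - {"dp": [-0.092,0.929,0],"turn": -0.141,"fingers": 0.2}
    - {"dp": [-0.092,0.929,0],"turn": -0.141,"fingers": 0.2}
    - {"dp": [-0.092,0.929,0],"turn": -0.141,"fingers": 0.2}

```text
t: 24.77
tcp_pos: [574.9, -198.6, 112.5]
tcp_rot: [[0.968, 0.252, -0.001], [0.252, -0.968, 0.0], [-0.001, -0.0, -1.0]]
ft_force: [1.1, -0.1, -2.3]
opening: 0.33
gripper_force: 50.2
```

Call:
jog_arm:
  deltas:
    - {"dp": [-0.092,0.929,0],"turn": -0.141,"fingers": 0.2}
    - {"dp": [-0.092,0.929,0],"turn": -0.141,"fingers": 0.2}
    - {"dp": [-0.092,0.929,0],"turn": -0.141,"fingers": 0.2}
    - {"dp": [-0.092,0.929,0],"turn": -0.141,"fingers": 0.2}
    - {"dp": [-0.092,0.929,0],"turn": -0.141,"fingers": 0.2}
    - {"dp": [0,0,0],"turn": 0,"fingers": 0.2}
    - {"dp": [0,0,0],"turn": 0,"fingers": 0.2}
    - {"dp": [0,0,0],"turn": 0,"fingers": 0.2}

```text
t: 25.43
tcp_pos: [561.6, -61.1, 112.6]
tcp_rot: [[0.984, 0.181, -0.0], [0.181, -0.984, -0.0], [-0.0, 0.0, -1.0]]
ft_force: [-0.0, -0.9, -2.9]
opening: 0.332
gripper_force: 50.3
```

Run:
```python
from h import *
o,im=snap('wrist','w7.png'); C=cam('wrist',o); R=np.array(o['tcp_rot']); p=np.array(o['tcp_pos']); np.savez('w7.npz',R=R,p=p)
print(p,np.degrees(np.arctan2(R[1,1],R[0,1])),o['ft_force'],o['opening'])
a=np.radians(10.4);Rs=np.array([[np.cos(a),-np.sin(a)],[np.sin(a),np.cos(a)]])
P=[np.r_[[582.2,-56.7]+Rs@np.array(v),97] for v in ((4,46),(4,18.5),(4,-18.5),(4,-46),(-4,46),(-4,-46))]
Q=[p+R@np.array([44.3,s,-39.8+h]) for s,h in((-15,0),(15,0),(0,-15),(0,15))]
v=cv2.resize(im[100:330,110:400],None,fx=2.6,fy=2.6,interpolation=2); v=cv2.convertScaleAbs(v,alpha=1.6)
for c,X in(((255,0,0),P),((0,255,0),Q)):
    for u in proj(X,C): cv2.circle(v,tuple(int(t) for t in ((u-[110,100]+.5)*2.6)),3,c,1)
print(proj(P,C).round(1).tolist(),proj(Q,C).round(1).tolist())
cv2.imwrite('pics/c7.png',v[:,:,::-1])
```

```text
[561.61643574 -61.07714815 112.64164513] -79.59229700761415 [-0.04400025 -0.86681437 -2.92455388] 0.3317428917824739
[[177.4, 175.9], [223.7, 175.9], [286.1, 175.9], [332.5, 175.8], [178.3, 188.7], [331.5, 188.7]] [[219.8, 167.4], [291.5, 167.3], [255.5, 177.2], [255.7, 159.3]]
```

View pics/c7.png

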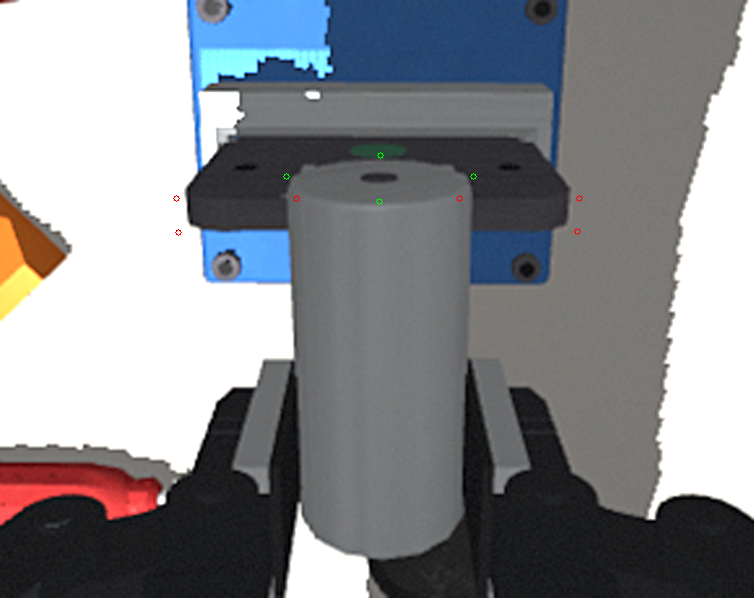

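The picture shows the pin's end face centred at column ≈ 379 and the gauge's top spanning 188–569 (centre 378.5). They line up within about 0.3 mm, and the pads are well clear of the plate. Lower in stages.

Call:
jog_arm:
  deltas:
    - {"dp": [0,0.01,-0.4],"turn": 0,"fingers": 0.2}
    - {"dp": [0,0,-0.5],"turn": 0,"fingers": 0.2}
    - {"dp": [0,0,-0.3],"turn": 0,"fingers": 0.2}
    - {"dp": [0,0,0],"turn": 0,"fingers": 0.2}
    - {"dp": [0,0,0],"turn": 0,"fingers": 0.2}
    - {"dp": [0,0,-0.1],"turn": 0,"fingers": 0.2}
    - {"dp": [0,0,-0.1],"turn": 0,"fingers": 0.2}
    - {"dp": [0,0,0],"turn": 0,"fingers": 0.2}

```text
t: 26.15
tcp_pos: [561.6, -60.4, 70.7]
tcp_rot: [[0.984, 0.181, -0.0], [0.181, -0.984, 0.0], [-0.0, -0.0, -1.0]]
ft_force: [-1.0, -0.2, -3.8]
opening: 0.33
gripper_force: 50.3
```

Call:
jog_arm:
  deltas:
    - {"dp": [0,0,-0.1],"turn": 0,"fingers": 0.2}
    - {"dp": [0,0,0],"turn": 0,"fingers": 0.2}

```text
t: 26.32
tcp_pos: [561.6, -60.4, 67.6]
tcp_rot: [[0.984, 0.181, -0.0], [0.181, -0.984, 0.0], [-0.0, -0.0, -1.0]]
ft_force: [0.2, -0.5, -3.6]
opening: 0.33
gripper_force: 50.3
```

Call:
jog_arm:
  deltas:
    - {"dp": [0,0,-0.12],"turn": 0,"fingers": 0.2}
    - {"dp": [0,0,-0.12],"turn": 0,"fingers": 0.2}
    - {"dp": [0,0,0],"turn": 0,"fingers": 0.2}

```text
t: 26.57
tcp_pos: [561.3, -60.3, 59.9]
tcp_rot: [[0.984, 0.181, -0.001], [0.181, -0.984, 0.0], [-0.001, -0.0, -1.0]]
ft_force: [-0.3, -0.1, -3.5]
opening: 0.331
gripper_force: 50.3
```

Call:
jog_arm:
  deltas:
    - {"dp": [0,0,-0.12],"turn": 0,"fingers": 0.2}
    - {"dp": [0,0,-0.12],"turn": 0,"fingers": 0.2}
    - {"dp": [0,0,0],"turn": 0,"fingers": 0.2}

```text
t: 26.82
tcp_pos: [561.3, -60.3, 52.7]
tcp_rot: [[0.984, 0.181, -0.001], [0.181, -0.984, 0.0], [-0.001, -0.0, -1.0]]
ft_force: [-0.2, 0.8, -3.4]
opening: 0.329
gripper_force: 50.3
```

Call:
jog_arm:
  deltas:
    - {"dp": [0,0,-0.12],"turn": 0,"fingers": 0.2}
    - {"dp": [0,0,-0.1],"turn": 0,"fingers": 0.2}
    - {"dp": [0,0,0],"turn": 0,"fingers": 0.2}
    - {"dp": [0,0,0],"turn": 0,"fingers": 0.2}
    - {"dp": [0,0,0],"turn": 0,"fingers": 0.2}

```text
t: 27.23
tcp_pos: [561.7, -60.3, 46.9]
tcp_rot: [[0.984, 0.181, -0.0], [0.181, -0.984, 0.0], [-0.0, -0.0, -1.0]]
ft_force: [-0.3, -0.9, -3.5]
opening: 0.322
gripper_force: 50.3
```

Run:
```python
from h import *
o,im=snap('wrist','w8.png'); C=cam('wrist',o); R=np.array(o['tcp_rot']); p=np.array(o['tcp_pos'])
print(p,np.degrees(np.arctan2(R[1,1],R[0,1])),o['ft_force'],o['moment'],o['opening'],np.abs(o['joint_velocities']).max())
g=cv2.cvtColor(im,cv2.COLOR_RGB2GRAY)
u,v=proj([582.2,-56.7,97],C)[0].astype(int); print(u,v)
for r in range(v-16,v+24,4): print(r,u-66,' '.join(map(str,g[r,u-66:u+67:2])))
```

```text
[561.68855574 -60.3207259   46.89217265] -79.59896456082305 [-0.3104141  -0.91762272 -3.4613002 ] [ 0.03422954  0.0333107  -0.02915733] 0.32242066477261466 0.16634060389821242
255 229
213 189 36 33 33 35 33 34 34 34 34 34 34 74 71 70 68 26 40 70 74 77 77 78 79 80 82 84 84 84 83 81 85 86 87 88 87 85 86 85 84 87 87 86 85 84 83 83 81 79 78 73 71 25 38 72 71 70 66 30 34 34 35 35 35 35 35 35 35
217 189 34 34 32 35 33 33 33 40 53 72 73 75 78 90 63 24 57 69 73 76 77 78 78 79 81 85 84 85 84 82 85 86 87 88 87 86 87 85 85 86 86 86 85 85 83 83 82 80 77 74 71 35 39 70 87 77 77 72 70 52 33 34 33 34 34 33 35
221 189 39 40 38 39 39 39 39 37 38 78 75 73 74 90 62 23 105 66 72 76 76 77 79 80 81 83 84 84 85 83 84 86 86 87 87 86 86 85 85 85 85 86 86 85 82 82 82 80 77 74 70 44 40 72 85 73 74 75 71 33 39 40 40 40 39 41 39
225 189 42 40 41 42 40 39 39 40 36 72 75 74 73 85 63 68 111 64 73 75 77 76 80 81 81 84 86 85 85 84 84 86 88 89 88 87 86 85 85 85 85 86 84 84 84 82 82 80 77 74 69 44 47 69 83 73 73 75 59 39 40 40 40 40 41 40 41
229 189 42 40 40 42 40 39 41 40 39 66 75 74 74 84 67 107 112 63 71 75 75 78 78
[... 509 characters left out ...]
 46 49 50 48 46 54 67 58 39 41 40 42 41 40 39 37
241 189 107 104 105 106 104 105 105 105 105 105 104 71 75 75 76 76 60 54 74 73 76 77 79 80 81 84 85 86 85 82 84 87 87 87 87 85 84 85 86 84 84 85 86 83 82 82 80 78 76 74 62 38 78 75 75 75 77 54 42 45 46 47 47 46 46 45 47
245 189 190 189 189 190 190 191 190 191 191 197 126 74 75 75 75 77 9 22 77 73 74 76 79 80 81 84 84 84 85 82 84 86 87 87 86 86 85 84 85 84 85 86 84 84 81 80 80 79 76 75 23 14 78 76 76 75 76 76 88 86 87 87 87 88 88 87 88
249 189 189 188 188 189 193 62 36 37 35 40 73 74 74 75 75 69 15 16 76 73 76 75 78 79 82 83 85 85 84 83 85 86 86 86 87 86 86 84 85 85 85 86 85 85 83 84 79 78 75 74 8 16 51 75 75 73 75 75 58 26 27 26 36 83 85 86 84
```

The pin is centred with equal slits on both sides at (221–224) and (289–292). Its height is ≈ 74.7 mm over the gauge's lower edge, and the wrist force is the pin's weight only. One small trim down, then hand in.

Call:
jog_arm:
  deltas:
    - {"dp": [0,0,-0.04],"turn": 0,"fingers": 0.2}
    - {"dp": [0,0,0],"turn": 0,"fingers": 0.2}
    - {"dp": [0,0,0],"turn": 0,"fingers": 0.2}
    - {"dp": [0,0,0],"turn": 0,"fingers": 0.2}
    - {"dp": [0,0,0],"turn": 0,"fingers": 0.2}

```text
t: 27.7
tcp_pos: [561.7, -60.3, 45.7]
tcp_rot: [[0.984, 0.181, 0.0], [0.181, -0.984, 0.0], [0.0, -0.0, -1.0]]
ft_force: [-1.0, -0.0, -3.9]
opening: 0.327
gripper_force: 50.3
```

Run:
```python
from h import *
o=status.get_obs(); print(o['tcp_pos'],o['ft_force'],o['gripper_force'])
if abs(o['ft_force'][2]+3.5)<2 and np.abs(o['ft_force'][:2]).max()<2.5: print(ticket.finish_job())
```

```text
[561.69037796 -60.29611073  45.70845369] [-1.00563954 -0.02234236 -3.91270308] 50.27457654476166
the job is handed in; nothing more can be done
None
```

I handed the job in at about 28 s, no verdict returned: the gauge is home in the stand, the lighter pin is back in its V-block, and the steel pin is held in the gap about 73 mm above the gauge's lower edge.

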